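# Stand the lamp up and hold a circuit board at its balance point for a look-through check

### The job

Set up a look-through check of the circuit board: stand the toppled battery lamp upright in its round seat behind the board holder, setting it down rather than dropping it, and let go of it. Then take the red ball knob and swing the hinged board frame up to its balance point, where the board stands plumb in front of the lamp, and keep it there: the program finishes while still gripping the knob and holding the frame still. Never let the frame drop or tip over towards the lamp, and leave the other things on the bench where they are.

Things in the scene. Friction and masses are not known exactly. Their poses are not given: they have to be found in the camera images.
- lamp: Battery lantern, 112 mm tall, 0.18 kg: black octagonal foot (46 mm across flats, 16 high), glowing white round tube (42 mm diameter, 16 to 98 mm above the underside), orange octagonal cap, same width. Origin: centre of the underside; z axis: foot to cap. Starts lying level left of the holder (axis 23 mm above the bench), cap roughly away from the robot. Centre of mass 45 mm from the underside.
- lamp_seat (a point): Centre of the floor of the lamp seat, where the lamp's underside must rest, 12 mm above the bench: inside a black ring on the holder's base plate, 62 mm inner and 72 mm outer diameter, rim 5 mm above the floor, open from above; the lamp may stand at any turn. It lies 90 mm behind the pivot (holder's +x). The holder's side cheeks end 44 mm in front of this point and are 70 mm high.
- holder_pivot (a point): Middle of the board frame's pivot axis, 55 mm above the bench, on the holder, which is fixed to the bench (aluminium base plate 236 x 160 mm, two grey upright cheeks 12 mm thick, 72 mm either side of this point). Its axes are the holder's: z up, y along the pivot axis, +x from the pivot to the lamp seat.
- frame_tilt (a joint): Angle of the board frame about the pivot, rad; grows as it is lifted. 0: at rest on its front stops, leaning 1.40 (80 degrees) from plumb to the holder's -x side, as it starts. 1.40: plumb, knob straight above the pivot: the balance point, centre of mass over the pivot. Below it the frame falls back, above it onto the lamp; hardly any friction (0.002 N m), no spring.
- board_frame: Swinging aluminium frame, 130 mm wide, 106 mm high, 10 mm thick, about 0.3 kg, with a green circuit board clipped in it. Its origin is the middle of the pivot axis, its z axis runs from there through the knob, its y axis along the pivot.
- frame_knob (a point): Centre of the red ball knob, 26 mm diameter, on a thin stem on the middle of the frame's upper edge, 138 mm from the pivot axis (32 mm beyond the frame's edge). At rest 78 mm above the bench on the robot's side of the holder; at the balance point 193 mm above the bench, over the pivot. May be pinched from any side and turns in the fingers as the frame swings.
- stamp: Small rubber stamp with red grip, 24x34x56 mm, standing; origin at the centre of its underside. Leave it alone.
- black_lid_jar: Small white jar with black lid, 38 mm diameter, 40 mm high; origin at the centre of its underside. Leave it alone.
- calculator: Black desk calculator, 118x72x14 mm; origin at the centre of its underside. Leave it alone.
- loupe: Black eye loupe, 38 mm diameter, 28 mm high; origin at the centre of its underside. Leave it alone.

How it is judged:
By the outcome, as a careful person would: the job done as asked, in the order asked, and still so for the second after the job is handed in, while the arm keeps its last pose, push and grip.
It also fails if it takes over 58 s, if anything falls off the work surface, if the arm or the gripper's body presses on something with over 40 N, if the wrist force passes 120 N, or if a joint passes its speed limit or range.

### The arm

A 6-joint arm with a two-finger parallel gripper is mounted at the origin on a cart in front of the work surface, level with it; the furniture and walls round the work are solid. World frame = base frame: x ahead of the robot, y to its left, z up, the work surface at z = 0. Lengths are in m, angles in rad, forces in N, time in s.
With the tool pointing down it reaches from about 0.375 to 0.9 m from the base axis. Payload 3.1 kg.
Tool frame: the origin (TCP) lies midway between the tips of the shut fingers; the grasp point (between the pads) lies grip_point_offset behind it (grip_point_offset is the distance from the TCP to the grasp point, in m); y points along the fingers, z is the direction in which the jaws open and shut, and the axes are right-handed (so a half turn about y gives the same grasp; the last joint's range is limited). The gripper opens to 87 mm and grips with 3 to 60 N. Pads are 19 mm wide; open, the fingers measure 117 mm over their backs; the gripper's body (75 mm by 190 mm) begins 51 mm behind the grasp point.
Start: joints at [-1.52, 0.527, 1.433, -0, 1.181, -0.178], TCP at [0.142, -0.609, 0.199] pointing down, gripper open.
Joint ranges: [-3.08, 3.08], [-0.75, 2.2], [0.22, 2.44], [-1.43, 4.57], [0, 2.65], [-2.85, 2.85]. Speed limits (rad/s): [2.79, 2.79, 3.14, 3.14, 3.14, 3.14].

### API

Orientations are given as a unit quaternion [x, y, z, w].
In Python, from rig import * gives the robot as it stands.
- The arm moves only by the tool jog_arm, never from a script. Its argument "increments" is a list that holds one entry, the list of rows, each a list of 7 numbers: the turn, a rotation vector about the world's x, y, z in degrees, then the shift along the world's x, y, z in m, then the closure, from -1 (fully open) to 1 (shut), so that 0 is half open. In form: [[[rx, ry, rz, x, y, z, jaw], ...]]. A call has 1 to 8 rows; each row is the pose to reach, as a shift and turn from the pose measured when the call began; what a row does not reach only later rows make up. A row lasts 1/10 s, in which the tool goes at most 50 mm and 8.59 degrees, less where a joint would pass 70% of its speed; a pose out of reach is approached as far as the arm can. A call with a gripper value outside its range is refused whole. The fingers move at their own pace and stop on an object; "squeeze" is the grip in N (left out, the last holds). Time passes only in rows, so rows that repeat a pose let the fingers close. It gives the time, the measured TCP pose, the force and the opening at its end, in the units of the state.
- get_obs(): the state, without advancing time (a new reading comes with each control period).
- camera(name): name is "scene" or "side" or "wrist"; returns the picture (420x560x3 uint8, red, green, blue); there is no depth.
- camera_info(name): a dict with "K" (3x3 intrinsics, pixels), "R" (3x3) and "t" (3): a world point X has camera coordinates R X + t. Camera axes: x right, y down, z forward; pixel columns grow to the right and rows downward; lengths in m; the calibration is good to about 2 mm. A picture is of the moment at which its call begins: read the wrist's pose just before it. camera_info takes no time and is no camera call; for the wrist camera it gives the pose at the moment of the call.
- hand_in(): hands the job in, once; it reports no verdict.
The state is a dict: "time": time; "q": joint angles; "joint_velocities": joint speeds; "joint_torque": joint torques, N m; "position": TCP position; "tool_rot": TCP orientation; "ft_force": force on the tool from outside, world axes, zero at the start; "moment": the same for the moment, N m; "grip_width": finger opening in m.
Only numpy, scipy, OpenCV 4.12 (cv2) and the standard library are available. Lean on these libraries where they do the work, as an engineer would, in place of code of your own. Each camera call takes 0.05 s, during which the arm holds its last target.

## Working session

There is one attempt and no reset: what is moved stays moved. The work goes in short steps, Python scripts to look and compute and a tool call to move; the robot and the scene stay as the last step left them, time stands still between calls to the robot, and variables do not carry over. Pictures are saved under pics/ and viewed, and the job is handed in when it is done.

Besides the shell and the picture viewer there is one more tool, called after "Emit:" by a JSON object that holds its "method" and its "body". jog_arm: Moves the arm, as the interface text tells. Its arguments: {"type":"object","properties":{"increments":{"type":"array","items":{"type":"array","items":{"type":"array","items":{"type":"number"}}}},"squeeze":{"type":"number"}},"required":["increments"]}

```bash
mkdir -p pics; ls; python3 - <<'E'
from rig import *
import cv2,json
o=get_obs()
print(o)
for n in ["scene","side","wrist"]:
    i=camera_info(n); print(n,i)
    cv2.imwrite(f"pics/{n}0.png",camera(n)[:,:,::-1])
try: print(grip_point_offset)
except Exception as e: print(e)
E
```

```text
pics
{'time': 0.0, 'q': array([-1.52049554e+00,  5.28492053e-01,  1.43389151e+00, -3.42221577e-06,
        1.18138646e+00, -1.78527593e-01]), 'joint_velocities': array([-6.22593859e-04, -2.39893359e-04, -1.26799502e-03,  4.58504182e-04,
        1.40632197e-05,  8.85236328e-05]), 'joint_torque': array([-3.85782387e-04, -4.40049040e+01, -1.76590580e+01,  6.32386794e-02,
        5.81560296e-02, -1.74295933e-04]), 'position': array([ 0.14174406, -0.60791714,  0.19805922]), 'tool_rot': array([-0.08067886,  0.70325144, -0.70171482,  0.08077527]), 'ft_force': array([ 0.14811335, -0.31524034, -0.02619385]), 'moment': array([-0.02282322, -0.00685203,  0.00165772]), 'grip_width': 0.08699978358464118}
scene {'K': array([[515.54446267,   0.        , 277.83165645],
       [  0.        , 515.54446267, 218.3680286 ],
       [  0.        ,   0.        ,   1.        ]]), 'R': array([[-0.66984765, -0.74241365, -0.0112295 ],
       [-0.3929764 ,  0.36731649, -0.84299949],
       [ 0.62997911, -0.5602683 , -0.53779713]]), 't': array([0.39713736, 0.31579946, 0.87836264])}
side {'K': array([[389.17962772,   0.        , 282.50798147],
       [  0.        , 389.17962772, 207.51288275],
       [  0.        ,   0.        ,   1.        ]]), 'R': array([[-0.90253162, -0.43023762,  0.01822828],
       [-0.22334961,  0.4315013 , -0.87402608],
       [ 0.36817337, -0.79290745, -0.48553697]]), 't': array([0.53655692, 0.22083497, 0.68718591])}
wrist {'K': array([[365.8120048 ,   0.        , 276.9841712 ],
       [  0.        , 365.8120048 , 212.70361063],
       [  0.        ,   0.        ,   1.        ]]), 'R': array([[ 0.22600654, -0.97412408, -0.00182138],
       [-0.92831063, -0.21594328,  0.30266794],
       [-0.29522944, -0.06671413, -0.95309433]]), 't': array([-0.62347922, -0.03684662,  0.39321371])}
0.0187
```

View pics/scene0.png

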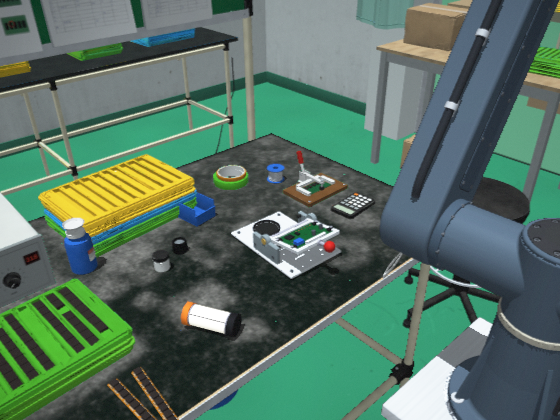

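View pics/side0.png

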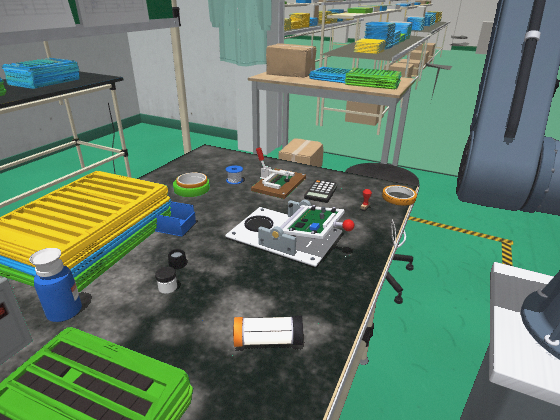

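View pics/wrist0.png

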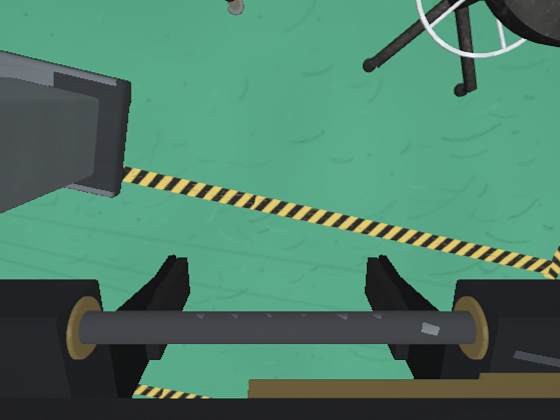

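The scene view shows the lamp lying at about (211,318), the knob at (330,246) and the seat ring at (266,228). In the side view they are at (268,331), (348,225) and (259,224). I'll enlarge these to read the pixels more accurately.

```bash
python3 - <<'E'
import cv2
def crop(src,x0,y0,x1,y1,s,out):
    a=cv2.imread(src)[y0:y1,x0:x1]; cv2.imwrite(out,cv2.resize(a,None,fx=s,fy=s,interpolation=cv2.INTER_CUBIC))
crop("pics/scene0.png",160,190,360,340,4,"pics/sc_c.png")
crop("pics/side0.png",210,190,370,310,5,"pics/si_h.png")
crop("pics/side0.png",210,300,330,370,6,"pics/si_l.png")
E
```

```text
(no output)
```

View pics/sc_c.png

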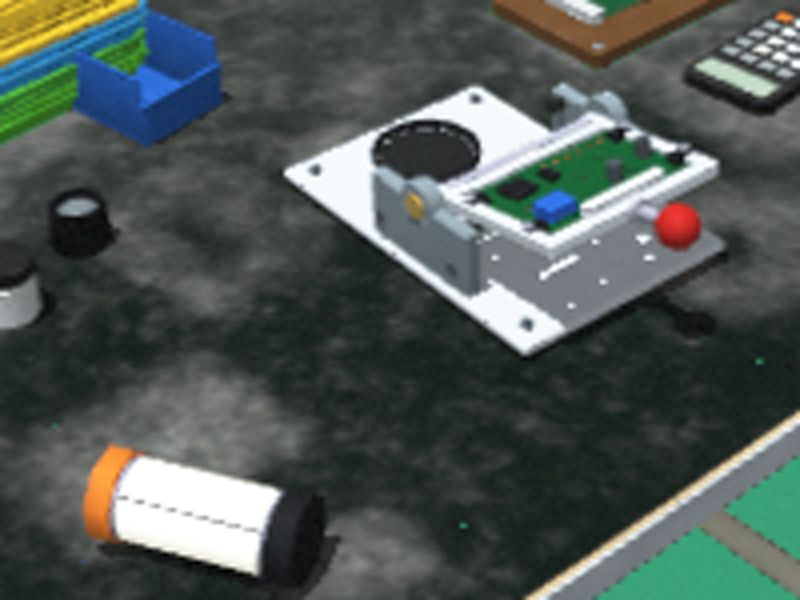

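View pics/si_h.png

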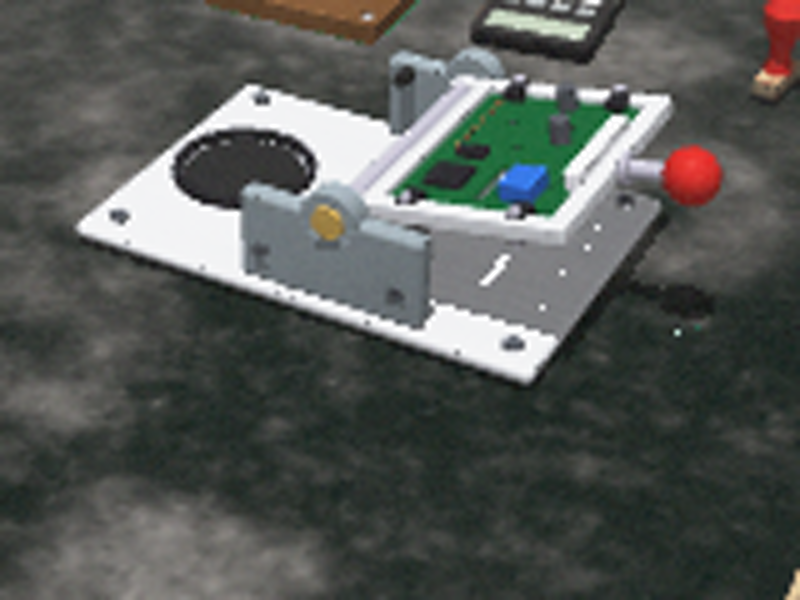

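View pics/si_l.png

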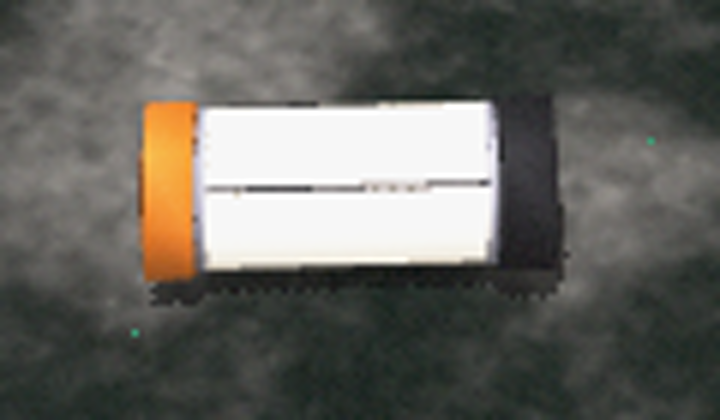

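```bash
cat > h.py <<'E'
from rig import *
import numpy as np, cv2
from scipy.optimize import least_squares
from scipy.spatial.transform import Rotation as Ro
def proj(i,X):
    c=i["R"]@np.asarray(X,float)+i["t"]; u=i["K"]@c; return u[:2]/u[2]
E
python3 - <<'E'
from h import *
S,D=camera_info("scene"),camera_info("side")
L=[((-.136,0,.0785),(329.5,246.5),(348.4,225.2)),((.09,0,.017),(266.75,228.25),(259,223.6)),((0,.078,.055),(263.75,241.5),(275.4,234.4))]
def hol(p,l): 
    c,s=np.cos(p[2]),np.sin(p[2]); return np.array([p[0]+c*l[0]-s*l[1],p[1]+s*l[0]+c*l[1],l[2]])
def f(p):
    return np.concatenate([np.r_[proj(S,hol(p,l))-a,proj(D,hol(p,l))-b] for l,a,b in L])
r=least_squares(f,[.6,0,0]);print("holder",r.x,np.degrees(r.x[2]));print(r.fun.round(1))
for l,_,_ in L: print(hol(r.x,l).round(4))
def g(p):
    o=[]
    for d,a,b in((98,(190.5,314.3),(243.5,331.3)),(16,(228.3,322.8),(292.5,330.5))):
        X=[p[0]+np.cos(p[2])*d/1000,p[1]+np.sin(p[2])*d/1000,.023]; o+=[proj(S,X)-a,proj(D,X)-b]
    return np.concatenate(o)
r=least_squares(g,[.5,.25,0]);print("lamp underside",r.x,np.degrees(r.x[2]));print(r.fun.round(1))
E
```

```text
holder [ 0.58753804 -0.03343146 -0.04287518] -2.4565666190874835
[ 0.2 -0.   0.2  0.6 -0.3 -1.4 -0.3 -0.4  0.2 -0.   0.2  0.8]
[ 0.4517 -0.0276  0.0785]
[ 0.6775 -0.0373  0.017 ]
[0.5909 0.0445 0.055 ]
lamp underside [0.44567303 0.24064644 0.50086319] 28.697347006879134
[ 1.6 -0.1 -1.3  0.9  1.1  0.5 -0.8  0.2]
```

```bash
cat >> h.py <<'E'
def delta(Rt,pt):
    o=get_obs(); R0=Ro.from_quat(o["tool_rot"]); rv=np.degrees((Ro.from_matrix(Rt)*R0.inv()).as_rotvec())
    print("now",o["position"].round(4),"q",o["q"].round(2),"t",round(o["time"],2),"w",round(o["grip_width"],4),"F",o["ft_force"].round(1))
    print("turn",rv.round(2),"|%.1f|"%np.linalg.norm(rv),"shift",(np.asarray(pt)-o["position"]).round(4))
def toolR(a,z): 
    a=np.array(a,float);z=np.array(z,float); return np.column_stack([np.cross(a,z),a,z])
E
python3 - <<'E'
from h import *
print(Ro.from_quat(get_obs()["tool_rot"]).as_matrix().round(3))
y=np.radians(28.7);A=np.array([np.cos(y),np.sin(y),0]);al=np.radians(35)
a=np.array([0,0,-1])*np.cos(al)-A*np.sin(al)
U=np.array([.4457,.2406,.023]);
C=U+.075*A; tcp=C-.005*a+.0187*a
for s in(1,-1):
    z=s*np.array([-np.sin(y),np.cos(y),0]); print(s,toolR(a,z).round(3)); delta(toolR(a,z),tcp)
print(tcp, tcp-.1*a)
E
```

```text
[[-0.974 -0.     0.227]
 [-0.227  0.002 -0.974]
 [-0.    -1.    -0.002]]
1 [[ 0.719 -0.503 -0.48 ]
 [ 0.393 -0.275  0.877]
 [-0.574 -0.819  0.   ]]
now [ 0.1417 -0.6081  0.1983] q [-1.52  0.53  1.43  0.    1.18 -0.18] t 0.15 w 0.0867 F [-0.4 -0.3 -0. ]
turn [ -46.81  -17.74 -157.39] |165.2| shift [ 0.3628  0.881  -0.1865]
-1 [[-0.719 -0.503  0.48 ]
 [-0.393 -0.275 -0.877]
 [ 0.574 -0.819 -0.   ]]
now [ 0.1417 -0.6081  0.1983] q [-1.52  0.53  1.43  0.    1.18 -0.18] t 0.15 w 0.0867 F [-0.4 -0.3 -0. ]
turn [-12.61  32.78  15.13] |38.2| shift [ 0.3628  0.881  -0.1865]
[0.50459335 0.27284317 0.01177762] [0.55490439 0.30038766 0.09369282]
```

Emit:
{"method": "jog_arm", "body": {"increments": [[[0,0,0,0.04,0.0,0.03,-1],[0,0,0,0.08,0.02,0.06,-1],[0,0,0,0.12,0.04,0.09,-1],[0,0,5,0.16,0.06,0.12,-1],[0,0,8,0.2,0.08,0.12,-1],[0,0,10,0.24,0.11,0.12,-1],[0,0,12,0.27,0.15,0.12,-1],[0,0,15,0.3,0.19,0.12,-1]]]}}

```text
time: 0.95
position: [0.4404, -0.42, 0.3178]
tool_rot: [-0.172, 0.687, -0.685, 0.172]
ft_force: [0.8, -0.3, 0.4]
grip_width: 0.0872
```

Emit:
{"method": "jog_arm", "body": {"increments": [[[0,0,0,0.01,0.049,0,-1],[0,0,0,0.02,0.098,0,-1],[0,0,0,0.03,0.146,0,-1],[0,0,0,0.04,0.195,0,-1],[0,0,0,0.05,0.244,0,-1],[0,0,0,0.06,0.292,0,-1],[0,0,0,0.07,0.341,0,-1],[0,0,0,0.08,0.39,0,-1]]]}}

```text
time: 1.75
position: [0.5202, -0.028, 0.3177]
tool_rot: [-0.172, 0.687, -0.685, 0.172]
ft_force: [0.4, -0.8, -0.4]
grip_width: 0.0871
```

Emit:
{"method": "jog_arm", "body": {"increments": [[[0,0,0,0,0.049,0,-1],[0,0,0,0,0.098,0,-1],[0,0,0,0,0.146,0,-1],[0,0,0,0,0.195,-0.01,-1],[0,0,0,0,0.23,-0.03,-1],[0,0,0,0,0.25,-0.04,-1],[0,0,0,0,0.26,-0.05,-1],[0,0,0,0,0.26,-0.05,-1]]]}}

```text
time: 2.55
position: [0.5189, 0.2326, 0.2659]
tool_rot: [-0.174, 0.686, -0.685, 0.171]
ft_force: [-1.1, -0.1, -0.7]
grip_width: 0.0867
```

```bash
python3 - <<'E'
from h import *
o=get_obs();i=camera_info("wrist");im=camera("wrist");cv2.imwrite("pics/w1.png",im[:,:,::-1])
print(o["position"],o["q"].round(2),o["time"])
y=np.radians(28.7);A=np.array([np.cos(y),np.sin(y),0]);U=np.array([.4457,.2406,.023])
for d in(0,16,98,112): print(d,proj(i,U+A*d/1000))
np.savez("w1.npz",**i)
E
```

```text
[0.51891118 0.2325711  0.26589822] [0.22 0.38 1.49 0.   1.27 1.3 ] 2.55
0 [244.32869818 217.78325917]
16 [243.87128778 205.40545182]
98 [241.36073264 137.4682818 ]
112 [240.90200477 125.05482285]
```

View pics/w1.png

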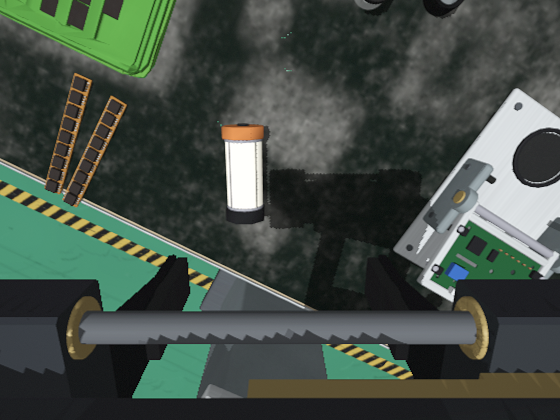

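```bash
python3 - <<'E'
import cv2
a=cv2.imread("pics/w1.png")[110:235,200:300]; cv2.imwrite("pics/w1c.png",cv2.resize(a,None,fx=4.8,fy=4.8,interpolation=cv2.INTER_CUBIC))
E
```

```text
(no output)
```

View pics/w1c.png

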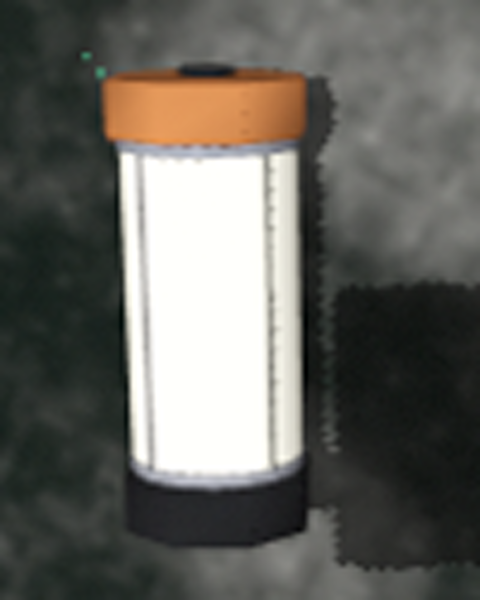

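```bash
python3 - <<'E'
from h import *
S,D,W=camera_info("scene"),camera_info("side"),dict(np.load("w1.npz"))
def g(p,ws=(1,1,1)):
    o=[]
    for d,a,b,c in((98,(190.5,314.3),(243.5,331.3),(243.4,139.4)),(16,(228.3,322.8),(292.5,330.5),(245,207.5))):
        X=[p[0]+np.cos(p[2])*d/1000,p[1]+np.sin(p[2])*d/1000,.023]; o+=[ws[0]*(proj(S,X)-a),ws[1]*(proj(D,X)-b),ws[2]*(proj(W,X)-c)]
    return np.concatenate(o)
for w in((1,1,1),(0,0,1),(1,1,0)):
    r=least_squares(g,[.5,.25,0.5],args=(w,));print(w,r.x.round(4),np.degrees(r.x[2]),r.fun.round(1))
E
```

```text
(1, 1, 1) [0.4449 0.2394 0.4932] 28.258699186952917 [ 2.5 -0.5 -0.5  0.2 -0.8 -0.8  1.9  0.4 -0.1 -0.2 -0.4 -1.1]
(0, 0, 1) [0.4441 0.2385 0.4891] 28.02201329233871 [ 0.  -0.   0.  -0.  -0.   0.2  0.   0.   0.  -0.   0.  -0.2]
(1, 1, 0) [0.4457 0.2406 0.5009] 28.697347603734496 [ 1.6 -0.1 -1.3  0.9 -0.  -0.   1.1  0.5 -0.8  0.2 -0.  -0. ]
```

```bash
cat > g.py <<'E'
from h import *
y=np.radians(28.2);A=np.array([np.cos(y),np.sin(y),0]);al=np.radians(35)
a=np.array([0,0,-1])*np.cos(al)-A*np.sin(al)
U=np.array([.4446,.2390,.023])
C=U+.075*A; tcp=C-.005*a+.0187*a
Rg=toolR(a,-np.array([-np.sin(y),np.cos(y),0]))
if __name__=="__main__":
    delta(Rg,tcp-.09*a); delta(Rg,tcp); print(a)
E
python3 g.py
```

```text
now [0.5197 0.2317 0.2669] q [0.22 0.38 1.49 0.   1.27 1.3 ] t 2.6 w 0.0871 F [0.5 0.3 0.1]
turn [-16.61  30.68  -0.  ] |34.9| shift [ 0.0296  0.0634 -0.1814]
now [0.5197 0.2317 0.2669] q [0.22 0.38 1.49 0.   1.27 1.3 ] t 2.6 w 0.0871 F [0.5 0.3 0.1]
turn [-16.61  30.68  -0.  ] |34.9| shift [-0.0159  0.0391 -0.2551]
[-0.50549489 -0.27104398 -0.81915204]
```

Emit:
{"method": "jog_arm", "body": {"increments": [[[-4,7.3,0,0.007,0.015,-0.03,-1],[-8,14.6,0,0.014,0.03,-0.06,-1],[-12,22,0,0.021,0.045,-0.1,-1],[-16,29,0,0.028,0.06,-0.14,-1],[-16.6,30.7,0,0.0296,0.0634,-0.18,-1],[-16.6,30.7,0,0.0296,0.0634,-0.1814,-1]]]}}

```text
time: 3.2
position: [0.5461, 0.2925, 0.0759]
tool_rot: [0.375, -0.6, 0.705, 0.048]
ft_force: [-0.5, -0.7, -1.7]
grip_width: 0.0874
```

```bash
python3 g.py; python3 - <<'E'
from h import *
cv2.imwrite("pics/w2.png",camera("wrist")[:,:,::-1])
E
```

```text
now [0.5461 0.2925 0.0759] q [ 0.35  0.98  0.99 -0.08  1.79  1.44] t 3.2 w 0.0874 F [-0.5 -0.7 -1.7]
turn [ 0.31 -0.88  0.08] |0.9| shift [0.0032 0.0026 0.0096]
now [0.5461 0.2925 0.0759] q [ 0.35  0.98  0.99 -0.08  1.79  1.44] t 3.2 w 0.0874 F [-0.5 -0.7 -1.7]
turn [ 0.31 -0.88  0.08] |0.9| shift [-0.0423 -0.0218 -0.0641]
[-0.50549489 -0.27104398 -0.81915204]
```

View pics/w2.png

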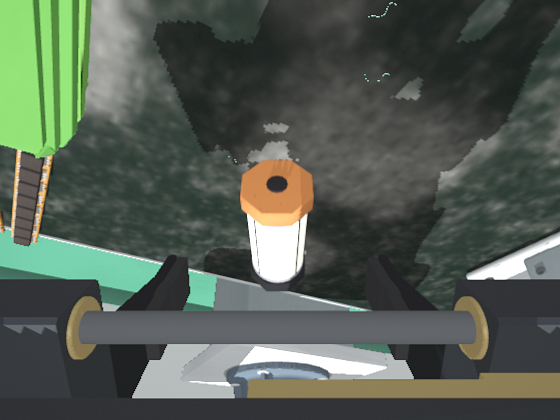

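The lamp is centred between the jaws, with the cap at (277,190). There was about 10 mm of dynamic overshoot, so I'll approach slowly.

Emit:
{"method": "jog_arm", "body": {"increments": [[[0.3,-0.9,0,-0.008,-0.004,-0.008,-1],[0.3,-0.9,0,-0.016,-0.008,-0.02,-1],[0.3,-0.9,0,-0.024,-0.012,-0.033,-1],[0.3,-0.9,0,-0.031,-0.016,-0.045,-1],[0.3,-0.9,0,-0.037,-0.019,-0.054,-1],[0.3,-0.9,0,-0.041,-0.021,-0.061,-1],[0.3,-0.9,0,-0.0423,-0.0218,-0.064,-1],[0.3,-0.9,0,-0.0423,-0.0218,-0.064,-1]]]}}

```text
time: 4.05
position: [0.5055, 0.2708, 0.018]
tool_rot: [0.367, -0.604, 0.707, 0.04]
ft_force: [1.2, 0.0, -0.1]
grip_width: 0.0866
```

```bash
python3 g.py; python3 - <<'E'
from h import *
cv2.imwrite("pics/s2.png",camera("side")[200:420,150:430,::-1])
E
```

```text
now [0.5055 0.2708 0.018 ] q [ 0.35  0.98  1.18 -0.08  1.58  1.45] t 4.05 w 0.0866 F [ 1.2  0.  -0.1]
turn [-0.12  0.43  0.11] |0.5| shift [0.0437 0.0243 0.0675]
now [0.5055 0.2708 0.018 ] q [ 0.35  0.98  1.18 -0.08  1.58  1.45] t 4.05 w 0.0866 F [ 1.2  0.  -0.1]
turn [-0.12  0.43  0.11] |0.5| shift [-0.0018 -0.0001 -0.0062]
[-0.50549489 -0.27104398 -0.81915204]
```

View pics/s2.png

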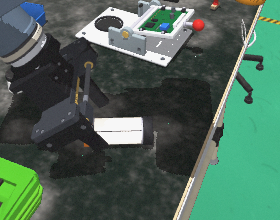

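Emit:
{"method": "jog_arm", "body": {"increments": [[[0,0.4,0,-0.002,0,-0.005,-1],[0,0.4,0,-0.002,0,-0.005,-1],[0,0.4,0,-0.002,0,-0.005,0.2],[0,0.4,0,-0.002,0,-0.005,1],[0,0.4,0,-0.002,0,-0.005,1],[0,0.4,0,-0.002,0,-0.005,1],[0,0.4,0,-0.002,0,-0.005,1],[0,0.4,0,-0.002,0,-0.005,1]]], "squeeze": 40}}

```text
time: 4.9
position: [0.5038, 0.271, 0.0129]
tool_rot: [0.37, -0.603, 0.705, 0.042]
ft_force: [0.7, 0.1, -0.1]
grip_width: 0.0467
```

```bash
python3 g.py
```

```text
now [0.5038 0.271  0.0129] q [ 0.35  0.99  1.18 -0.08  1.58  1.45] t 4.9 w 0.0467 F [ 0.7  0.1 -0.1]
turn [-0.12  0.04  0.11] |0.2| shift [0.0455 0.0241 0.0726]
now [0.5038 0.271  0.0129] q [ 0.35  0.99  1.18 -0.08  1.58  1.45] t 4.9 w 0.0467 F [ 0.7  0.1 -0.1]
turn [-0.12  0.04  0.11] |0.2| shift [-0.     -0.0003 -0.0011]
[-0.50549489 -0.27104398 -0.81915204]
```

Emit:
{"method": "jog_arm", "body": {"increments": [[[0,0,0,0,0,0,1],[0,0,0,0,0,0,1],[0,0,0,0,0,0,1]]], "squeeze": 40}}

```text
time: 5.2
position: [0.5039, 0.2707, 0.013]
tool_rot: [0.37, -0.603, 0.706, 0.042]
ft_force: [0.1, -1.5, 0.8]
grip_width: 0.0375
```

```bash
python3 - <<'E'
from h import *
print(get_obs()["moment"])
cv2.imwrite("pics/s3.png",cv2.resize(camera("side")[270:400,160:320,::-1],None,fx=4,fy=4))
cv2.imwrite("pics/w3.png",camera("wrist")[:,:,::-1])
E
```

```text
[-0.06631823 -0.41162998  0.11332802]
```

View pics/s3.png

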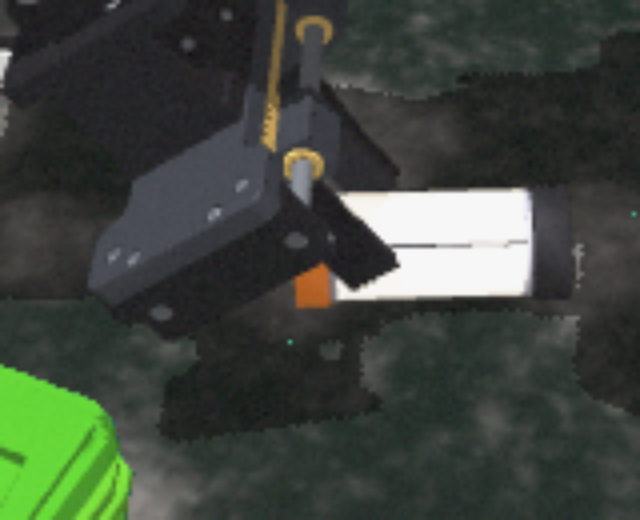

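View pics/w3.png

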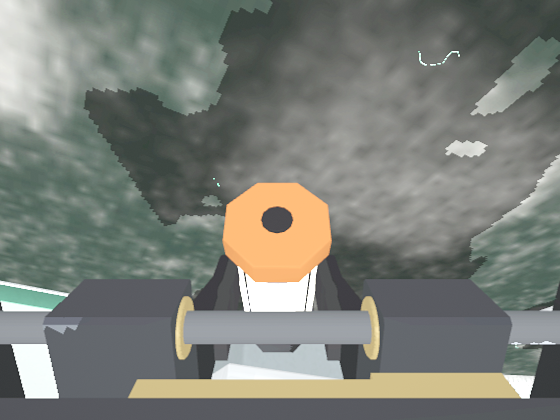

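Emit:
{"method": "jog_arm", "body": {"increments": [[[0,0,0,0,0,0,1],[0,0,0,0,0,0,1],[0,0,0,0,0,0,1]]], "squeeze": 40}}

```text
time: 5.6
position: [0.504, 0.2707, 0.013]
tool_rot: [0.37, -0.603, 0.706, 0.042]
ft_force: [0.6, -1.1, 0.0]
grip_width: 0.0373
```

Emit:
{"method": "jog_arm", "body": {"increments": [[[0,0,0,0,0,0.01,1],[0,0,0,0,0,0.02,1],[0,0,0,0,0,0.035,1],[0,0,0,0,0,0.055,1],[0,0,0,0,0,0.08,1],[0,0,0,0,0,0.11,1],[0,0,0,0,0,0.13,1],[0,0,0,0,0,0.14,1]]]}}

```text
time: 6.4
position: [0.5052, 0.2713, 0.1567]
tool_rot: [0.368, -0.604, 0.706, 0.04]
ft_force: [0.6, 0.5, -1.9]
grip_width: 0.0372
```

```bash
python3 - <<'E'
from h import *
o=get_obs();print(o["moment"],o["ft_force"],o["q"].round(2))
cv2.imwrite("pics/s4.png",cv2.resize(camera("side")[200:380,130:350,::-1],None,fx=3,fy=3))
E
```

```text
[ 0.28951771 -0.620674   -0.02981832] [ 0.61505688  0.50455739 -1.89304728] [ 0.35  0.82  1.13 -0.08  1.8   1.43]
```

View pics/s4.png

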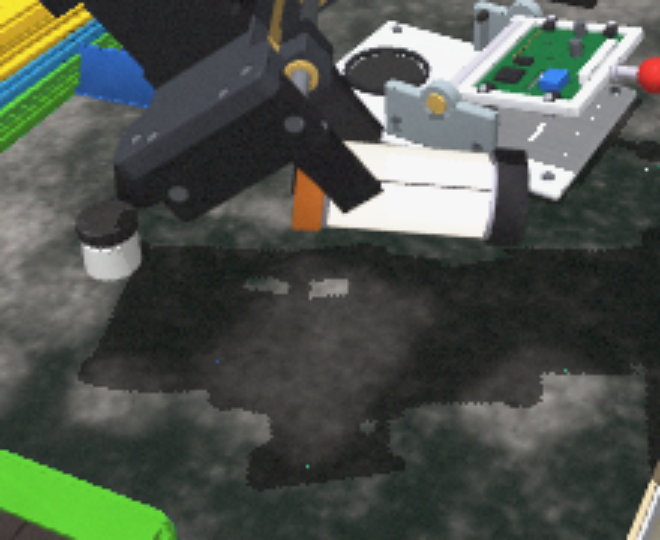

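Emit:
{"method": "jog_arm", "body": {"increments": [[[3,-5.6,0,0.005,0,0.015,1],[6.6,-12.4,0,0.012,0,0.03,1],[10.4,-19.4,0,0.02,0,0.045,1],[14.2,-26.4,0,0.03,-0.005,0.06,1],[17.9,-33.5,0,0.04,-0.01,0.075,1],[21.7,-40.5,0,0.05,-0.02,0.085,1],[25.5,-47.6,0,0.06,-0.03,0.095,1],[28,-52.2,0,0.065,-0.035,0.1,1]]]}}

```text
time: 7.25
position: [0.5685, 0.2351, 0.2576]
tool_rot: [-0.021, 0.707, -0.633, 0.315]
ft_force: [-0.6, 0.0, -3.1]
grip_width: 0.0372
```

```bash
cat > p.py <<'E'
from h import *
# seat placing: heading psi, tool slope 35 deg
psi=np.radians(-3);H=np.array([np.cos(psi),np.sin(psi),0]);al=np.radians(35)
def place(psi,seat,z0,d=.075,off=.0137):
    H=np.array([np.cos(psi),np.sin(psi),0]);a=H*np.cos(al)-np.array([0,0,1])*np.sin(al)
    R=toolR(a,-np.array([-np.sin(psi),np.cos(psi),0]))
    # lamp axis point at d = tcp - off*a
    return R,np.array([seat[0],seat[1],z0+d])+off*a
E
python3 - <<'E'
from p import *
for psi in (28.2,12,-3):
    R,t=place(np.radians(psi),(.60,.2),.14); delta(R,t); print(get_obs()["ft_force"])
E
```

```text
now [0.5685 0.2351 0.2576] q [0.13 0.29 1.76 0.23 0.7  1.06] t 7.25 w 0.0372 F [-0.6  0.  -3.1]
turn [ 14.19 -26.67   0.05] |30.2| shift [ 0.0414 -0.0298 -0.0504]
[-0.55370095  0.03022508 -3.13970038]
now [0.5685 0.2351 0.2576] q [0.13 0.29 1.76 0.23 0.7  1.06] t 7.25 w 0.0372 F [-0.6  0.  -3.1]
turn [ 10.33 -28.5  -15.77] |34.2| shift [ 0.0425 -0.0327 -0.0504]
[-0.55370095  0.03022508 -3.13970038]
now [0.5685 0.2351 0.2576] q [0.13 0.29 1.76 0.23 0.7  1.06] t 7.25 w 0.0372 F [-0.6  0.  -3.1]
turn [  6.58 -29.87 -30.42] |43.1| shift [ 0.0427 -0.0357 -0.0504]
[-0.55370095  0.03022508 -3.13970038]
```

```bash
cat > fk.py <<'E'
from h import *
Q=np.array([[-1.5205,.5285,1.4339,0,1.1814,-.1785],[.22,.38,1.49,0,1.27,1.3],[.35,.98,.99,-.08,1.79,1.44],[.35,.99,1.18,-.08,1.58,1.45],[.35,.82,1.13,-.08,1.80,1.43],[.13,.29,1.76,.23,.7,1.06]])
P=np.array([[.1417,-.6079,.198],[.5189,.2326,.2659],[.5461,.2925,.0759],[.5038,.271,.0129],[.5052,.2713,.1567],[.5685,.2351,.2576]])
T=np.array([[-.0807,.7033,-.7017,.0808],[-.174,.686,-.685,.171],[.375,-.6,.705,.048],[.37,-.603,.705,.042],[.368,-.604,.706,.04],[-.021,.707,-.633,.315]])
Ry=lambda t:Ro.from_euler('y',t);Rz=lambda t:Ro.from_euler('z',t)
def fk(q,p):
    h,off,L1,ex,L2,Lt,e1=p
    r=Rz(q[0]);x=r.apply([e1,off,h]);r=r*Ry(q[1]);x=x+r.apply([0,0,L1]);r=r*Ry(q[2]);x=x+r.apply([ex,0,L2])
    r=r*Rz(q[3])*Ry(q[4]);x=x+r.apply([0,0,Lt]);r=r*Rz(q[5]);return x,r
f=lambda p:np.concatenate([fk(q,p)[0]-x for q,x in zip(Q,P)])+0
s=least_squares(lambda p:np.r_[f(p),.002*(p-np.array([.2,.11,.4,0,.4,.25,0]))],[.2,.11,.4,0,.4,.25,0])
PAR=s.x
M=[fk(q,PAR)[1].inv()*Ro.from_quat(t) for q,t in zip(Q,T)]
MM=M[0]
def ik(Rt,pt,q0):
    lo=np.array([-3.08,-.75,.22,-1.43,0,-2.85]);hi=np.array([3.08,2.2,2.44,4.57,2.65,2.85])
    def g(q):
        x,r=fk(q,PAR); return np.r_[(x-pt)*5,(Ro.from_matrix(Rt).inv()*r*MM).as_rotvec()]
    s=least_squares(g,np.clip(q0,lo+.01,hi-.01),bounds=(lo,hi)); return s.x,np.abs(s.fun).max()
if __name__=="__main__":
    print(PAR.round(4),(1000*s.fun).round(1))
    for m in M: print(m.as_matrix().round(2).tolist())
    from p import place
    for sl in (25,35,45):
      import p; p.al=np.radians(sl)
      for psi in(28,12,-3,-30):
        for sx,z in(((.60,.2),.14),((.6775,-.037),.12),((.6775,-.037),.012)):
            for q0 in([0,.29,1.76,.2,.3,1.3],[-.2,.5,1.5,1,.5,0]):
                q,e=ik(*place(np.radians(psi),sx,z),q0);print(sl,psi,sx,z,q.round(2),e.round(4))
E
python3 fk.py
```

```text
[0.2598 0.1108 0.5909 0.1032 0.3812 0.331  0.0048] [-0.2 -0.8  0.1  1.8 -2.7  0.5  2.6 -1.8  0.9 -0.3  2.5  0.  -4.6  1.9
 -1.5 -0.8 -0.1 -0.   0.1  0.   0.4  0.2 -0.   0.2  0. ]
[[-0.0, 0.0, -1.0], [-1.0, 0.0, 0.0], [0.0, 1.0, 0.0]]
[[-0.0, 0.0, -1.0], [-1.0, -0.01, 0.0], [-0.01, 1.0, 0.0]]
[[-0.0, -0.0, -1.0], [-1.0, -0.0, 0.0], [-0.0, 1.0, -0.0]]
[[0.0, 0.0, -1.0], [-1.0, 0.0, -0.0], [0.0, 1.0, 0.0]]
[[0.01, -0.0, -1.0], [-1.0, 0.01, -0.01], [0.01, 1.0, -0.0]]
[[0.0, 0.0, -1.0], [-1.0, 0.0, -0.0], [0.0, 1.0, 0.0]]
25 28 (0.6, 0.2) 0.14 [-0.13  0.61  2.29  2.43  0.94 -1.4 ] 0.0
25 28 (0.6, 0.2) 0.14 [-0.13  0.61  2.29  2.43  0.94 -1.4 ] 0.0
25 28 (0.6775, -0.037) 0.12 [-0.63  0.68  2.03  1.79  0.99 -1.1 ] 0.0
25 28 (0.6775, -0.037) 0.12 [-0.63  0.68  2.03  1.79  0.99 -1.1 ] 0.0
25 28 (0.6775, -0.037) 0.012 [-0.63  0.93  2.04  1.94  1.06 -1.39] 0.0
25 28 (0.6775, -0.037) 0.012 [-0.63  0.93  2.04  1.94  1.06 -1.39] 0.0
25 12 (0.6, 0.2) 0.14 [ 0.09  0.61  2.3   3.    0.91 -1.54] 0.0
25 12 (0.6, 0.2) 0.14 [ 0.09  0.61  2.3   3.    0.91 -1.54] 0.0
25 12 (0.6775, -0.037) 0.12 [-0.51  0.6
[... 3696 characters left out ...]
6775, -0.037) 0.12 [-0.3   0.49  1.98  2.06  0.2  -0.67] 0.0
45 -3 (0.6775, -0.037) 0.12 [-0.3   0.49  1.98  2.06  0.2  -0.67] 0.0
45 -3 (0.6775, -0.037) 0.012 [-0.3   0.72  2.04  2.7   0.43 -1.35] 0.0
45 -3 (0.6775, -0.037) 0.012 [-0.3   0.72  2.04  2.7   0.43 -1.35] 0.0
45 -30 (0.6, 0.2) 0.14 [ 0.34  0.45  1.73 -0.72  0.65  2.85] 0.1924
45 -30 (0.6, 0.2) 0.14 [0.11 0.39 2.03 0.46 0.   1.58] 0.4022
45 -30 (0.6775, -0.037) 0.12 [-0.11  0.49  1.83 -0.99  0.3   2.85] 0.0925
45 -30 (0.6775, -0.037) 0.12 [-0.23  0.48  1.93  0.42  0.    1.36] 0.1926
45 -30 (0.6775, -0.037) 0.012 [-0.14  0.66  1.81 -0.99  0.22  2.85] 0.2093
45 -30 (0.6775, -0.037) 0.012 [-0.23  0.65  1.89  0.89  0.    0.91] 0.1989
```

```bash
cat > path.py <<'E'
from fk import *
from scipy.spatial.transform import Slerp
import p,sys
def path(R1,p1,n=10,q0=None,R0=None,p0=None):
    o=get_obs(); q=o["q"] if q0 is None else q0
    R0=Ro.from_quat(o["tool_rot"]) if R0 is None else R0; p0=o["position"] if p0 is None else p0
    S=Slerp([0,1],Ro.concatenate([R0,Ro.from_matrix(R1)]))
    for k in range(1,n+1):
        q,e=ik(S(k/n).as_matrix(),p0+(p1-p0)*k/n,q); print(k,q.round(2),round(e,3))
    return q
E
python3 - <<'E'
from path import *
o=get_obs();R0=Ro.from_quat(o["tool_rot"]).as_matrix()
for psi in(30,45):
    R1,p1=p.place(np.radians(psi),(.6775,-.037),.12); print(psi); path(R1,p1); 
    print("two-stage"); q=path(R0,p1+[0,0,.05],5); path(R1,p1,6,q,Ro.from_matrix(R0),p1+[0,0,.05]); delta(R1,p1)
E
```

```text
30
1 [0.05 0.29 1.81 0.35 0.62 0.89] 0.0
2 [-0.02  0.3   1.85  0.5   0.57  0.68] 0.0
3 [-0.1   0.32  1.89  0.68  0.53  0.45] 0.0
4 [-0.18  0.34  1.92  0.87  0.52  0.19] 0.0
5 [-0.26  0.37  1.95  1.06  0.54 -0.05] 0.0
6 [-0.33  0.41  1.96  1.22  0.57 -0.27] 0.0
7 [-0.4   0.45  1.97  1.34  0.63 -0.45] 0.0
8 [-0.47  0.49  1.97  1.43  0.69 -0.6 ] 0.0
9 [-0.53  0.54  1.96  1.49  0.76 -0.71] 0.0
10 [-0.59  0.6   1.94  1.53  0.82 -0.8 ] 0.0
two-stage
1 [0.01 0.31 1.75 0.3  0.72 0.9 ] 0.0
2 [-0.1   0.33  1.73  0.35  0.75  0.77] 0.0
3 [-0.2   0.36  1.68  0.39  0.79  0.65] 0.0
4 [-0.29  0.4   1.63  0.41  0.84  0.56] 0.0
5 [-0.36  0.45  1.56  0.42  0.89  0.49] 0.0
1 [-0.4   0.45  1.63  0.57  0.81  0.32] 0.0
2 [-0.44  0.46  1.7   0.75  0.75  0.12] 0.0
3 [-0.48  0.48  1.77  0.96  0.71 -0.11] 0.0
4 [-0.52  0.5   1.83  1.17  0.72 -0.35] 0.0
5 [-0.55  0.54  1.89  1.37  0.76 -0.59] 0.0
6 [-0.59  0.6   1.94  1.53  0.82 -0.8 ] 0.0
now [0.5685 0.2351 0.2576] q [0.13 0.29 1.76 0.23 0.7  1.06] t 7.25 w 0.0372 F [-0.6  0.  -3.1]
turn [ 14.61 -26.45   1.81] |30.3| shift [ 0.1187 -0.2665 -0.0704]
45
1 [0.04 
[... 377 characters left out ...]
 0.0
10 [-0.63  0.64  1.79  1.24  1.03 -0.72] 0.0
two-stage
1 [0.01 0.3  1.75 0.3  0.72 0.9 ] 0.0
2 [-0.1   0.33  1.73  0.35  0.75  0.77] 0.0
3 [-0.2   0.36  1.69  0.38  0.79  0.65] 0.0
4 [-0.28  0.4   1.63  0.41  0.83  0.56] 0.0
5 [-0.36  0.44  1.56  0.42  0.88  0.49] 0.0
1 [-0.41  0.45  1.62  0.58  0.84  0.28] 0.0
2 [-0.46  0.47  1.67  0.75  0.83  0.06] 0.0
3 [-0.5   0.5   1.72  0.91  0.85 -0.16] 0.0
4 [-0.55  0.54  1.75  1.05  0.89 -0.37] 0.0
5 [-0.59  0.59  1.77  1.16  0.95 -0.56] 0.0
6 [-0.63  0.64  1.79  1.24  1.03 -0.72] 0.0
now [0.5685 0.2351 0.2576] q [0.13 0.29 1.76 0.23 0.7  1.06] t 7.25 w 0.0372 F [-0.6  0.  -3.1]
turn [ 18.   -24.4   16.46] |34.5| shift [ 0.117  -0.2641 -0.0704]
```

Emit:
{"method": "jog_arm", "body": {"increments": [[[0.9,-1.6,0.1,0.007,-0.017,0,1],[1.8,-3.3,0.2,0.015,-0.033,0,1],[2.7,-5,0.3,0.022,-0.05,0,1],[3.6,-6.6,0.4,0.03,-0.067,0,1],[4.5,-8.2,0.5,0.037,-0.084,0,1],[5.4,-9.9,0.6,0.045,-0.1,0,1],[6.3,-11.5,0.7,0.052,-0.117,0,1],[7.3,-13.2,0.9,0.06,-0.133,0,1]]]}}

```text
time: 8.05
position: [0.6273, 0.102, 0.2567]
tool_rot: [0.066, 0.706, -0.581, 0.4]
ft_force: [-0.3, 0.4, -2.6]
grip_width: 0.0368
```

```bash
python3 - <<'E'
from p import *
R,t=place(np.radians(30),(.6775,-.037),.12); delta(R,t)
E
```

```text
now [0.6273 0.102  0.2567] q [-0.26  0.31  1.89  0.91  0.6   0.12] t 8.05 w 0.0368 F [-0.3  0.4 -2.6]
turn [  7.25 -13.32   0.79] |15.2| shift [ 0.06   -0.1334 -0.0696]
```

Stay higher for the second half, so I can check uprightness before descending.

Emit:
{"method": "jog_arm", "body": {"increments": [[[0.9,-1.6,0.1,0.007,-0.017,0,1],[1.8,-3.3,0.2,0.015,-0.033,0,1],[2.7,-5,0.3,0.022,-0.05,0,1],[3.6,-6.6,0.4,0.03,-0.067,-0.01,1],[5,-9,0.5,0.04,-0.09,-0.015,1],[6,-11.5,0.6,0.05,-0.115,-0.02,1],[7,-13,0.8,0.057,-0.13,-0.02,1],[7.3,-13.3,0.8,0.06,-0.133,-0.02,1]]]}}

```text
time: 8.85
position: [0.6872, -0.0334, 0.235]
tool_rot: [0.154, 0.691, -0.522, 0.476]
ft_force: [0.4, -0.3, -2.7]
grip_width: 0.037
```

Emit:
{"method": "jog_arm", "body": {"increments": [[[0,0,0,0,0,0,1],[0,0,0,0,0,0,1]]]}}

```text
time: 9.05
position: [0.6865, -0.0323, 0.2348]
tool_rot: [0.153, 0.692, -0.521, 0.476]
ft_force: [-0.4, 0.5, -1.2]
grip_width: 0.0372
```

```bash
python3 - <<'E'
from p import *
R,t=place(np.radians(30),(.6775,-.037),.12); delta(R,t)
S,D=camera_info("scene"),camera_info("side")
o=get_obs();a=Ro.from_quat(o["tool_rot"]).as_matrix()[:,1];c=o["position"]-.0137*a;print("lamp axis pt",c)
for n,i in(("scene",S),("side",D)):
    im=camera(n)[:,:,::-1].copy();cv2.imwrite(f"pics/{n}5.png",im)
    for d in(-.075,-.059,.023,.037):print(n,d,proj(i,c+[0,0,d]).round(1))
    x,y=(proj(i,c)).astype(int); print(x-80,y-60); cv2.imwrite(f"pics/{n}5c.png",cv2.resize(im[y-60:y+60,x-80:x+80],None,fx=5,fy=5,interpolation=cv2.INTER_CUBIC))
E
```

```text
now [ 0.6865 -0.0323  0.2348] q [-0.58  0.51  1.88  1.4   0.84 -0.6 ] t 9.05 w 0.0372 F [-0.4  0.5 -1.2]
turn [-0.1  -0.22  0.07] |0.3| shift [ 0.0007  0.0009 -0.0476]
lamp axis pt [ 0.67683087 -0.03790004  0.2426674 ]
scene -0.075 [265.3 174.4]
scene -0.059 [265.2 168.4]
scene 0.023 [264.3 136.4]
scene 0.037 [264.1 130.7]
184 85
side -0.075 [258.3 166.5]
side -0.059 [258.3 159.9]
side 0.023 [257.8 124.4]
side 0.037 [257.7 118. ]
177 74
```

View pics/scene5c.png

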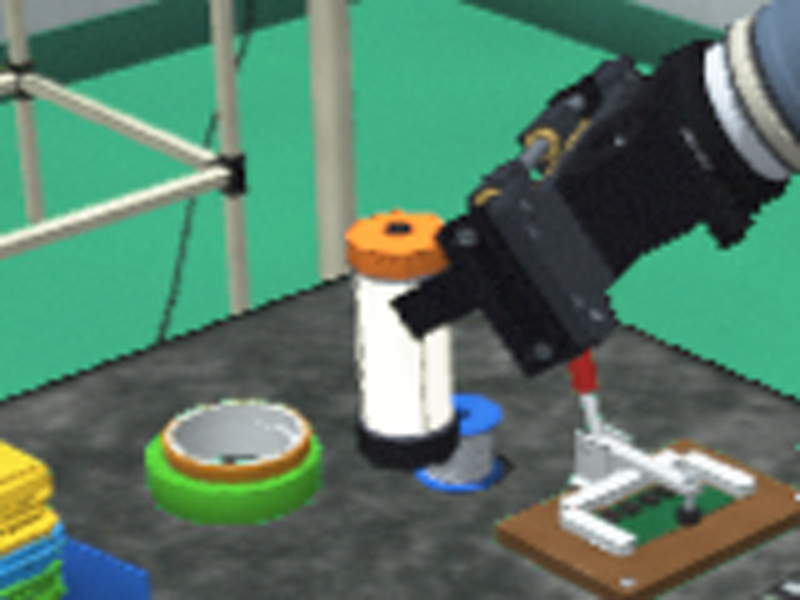

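View pics/side5c.png

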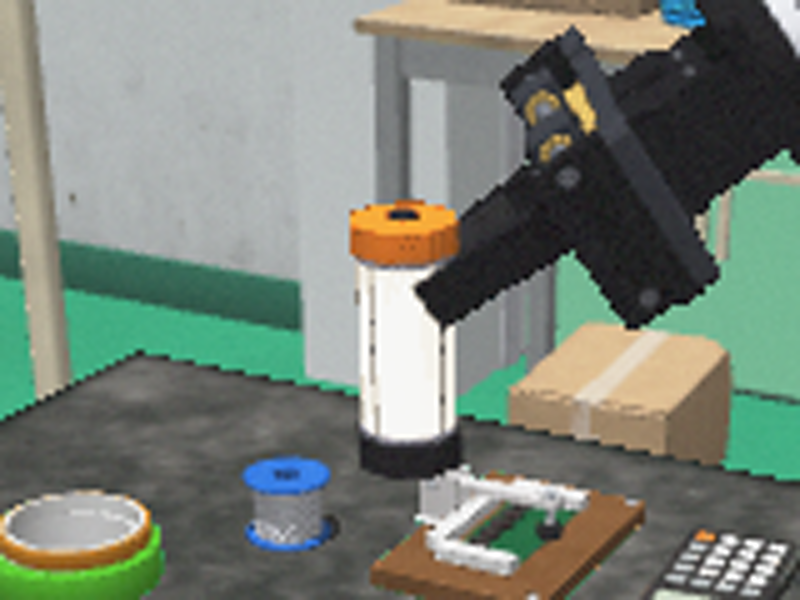

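Upright check: the scene view puts the cap hole at (263.8,130.8) against a predicted (264.1,130.7), and the foot middle at 265.7 against 265.3. The lamp is upright within about 1.5° and over the seat, so I'll descend.

Emit:
{"method": "jog_arm", "body": {"increments": [[[0,0,0,0,0,-0.01,1],[0,0,0,0,0,-0.03,1],[0,0,0,0.001,0.001,-0.052,1],[0,0,0,0.001,0.001,-0.074,1],[0,0,0,0.001,0.001,-0.095,1],[0,0,0,0.001,0.001,-0.11,1],[0,0,0,0.001,0.001,-0.12,1],[0,0,0,0.001,0.001,-0.124,1]]]}}

```text
time: 9.95
position: [0.6874, -0.0297, 0.1106]
tool_rot: [0.152, 0.692, -0.521, 0.476]
ft_force: [-0.8, -0.1, -2.3]
grip_width: 0.0372
```

Emit:
{"method": "jog_arm", "body": {"increments": [[[0,0,0,0,0,0,1],[0,0,0,0,0,0,1]]]}}

```text
time: 10.15
position: [0.6876, -0.0291, 0.1114]
tool_rot: [0.152, 0.692, -0.521, 0.477]
ft_force: [-0.2, 0.6, -2.0]
grip_width: 0.0371
```

```bash
cat > chk.py <<'E'
from p import *
import sys
k=sys.argv[1]
S,D=camera_info("scene"),camera_info("side")
R,t=place(np.radians(30),(.6785,-.037),.012); delta(R,t)
o=get_obs();a=Ro.from_quat(o["tool_rot"]).as_matrix()[:,1];c=o["position"]-.0137*a;print("lamp axis pt",c)
for n,i in(("scene",S),("side",D)):
    im=camera(n)[:,:,::-1].copy()
    for d in(-.075,-.059,.037):print(n,d,proj(i,c+[0,0,d]).round(1))
    x,y=(proj(i,c+[0,0,-.03])).astype(int); print("off",x-80,y-60); cv2.imwrite(f"pics/{n}{k}c.png",cv2.resize(im[y-60:y+60,x-80:x+80],None,fx=5,fy=5,interpolation=cv2.INTER_CUBIC))
E
python3 chk.py 6
```

```text
now [ 0.6876 -0.0291  0.1114] q [-0.58  0.75  1.94  1.68  0.83 -1.01] t 10.15 w 0.0371 F [-0.2  0.6 -2. ]
turn [-0.08 -0.19 -0.08] |0.2| shift [ 0.0006 -0.0023 -0.0322]
lamp axis pt [ 0.67793269 -0.03477393  0.11923351]
scene -0.075 [265.3 218.1]
scene -0.059 [265.1 212.7]
scene 0.037 [264.2 178.9]
off 184 142
side -0.075 [257.9 214. ]
side -0.059 [257.9 208.2]
side 0.037 [257.3 171.5]
off 177 137
```

View pics/scene6c.png

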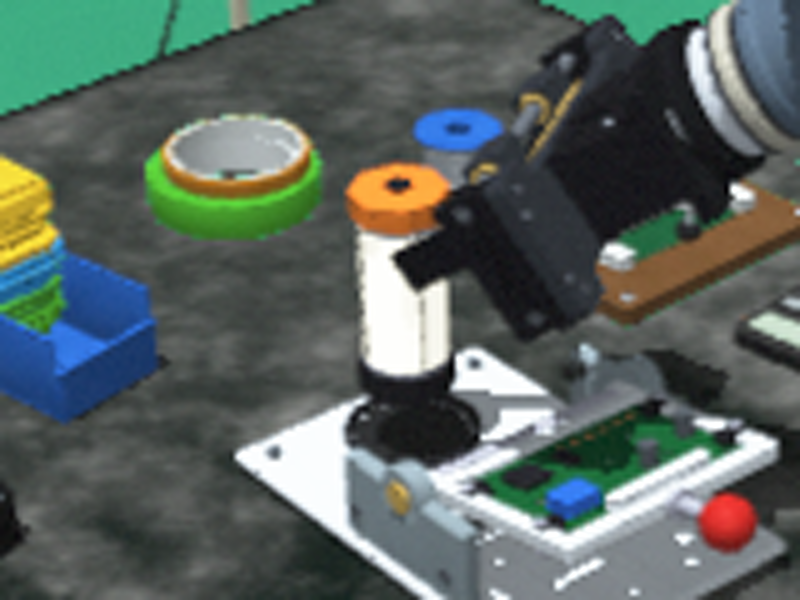

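View pics/side6c.png

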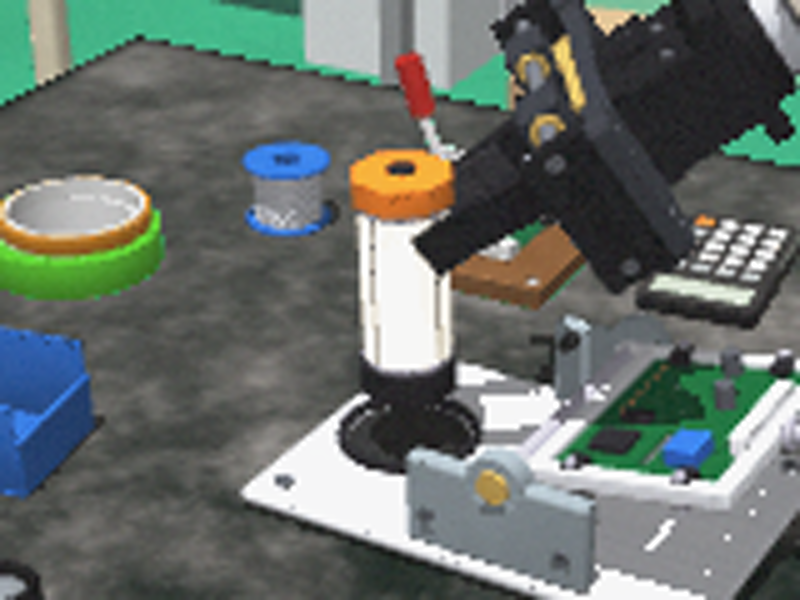

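The lamp is centred over the ring within about 1 px (scene: foot middle 408 against ring 413 in the 5× crop). I'll correct y by −2 mm and lower gently.

Emit:
{"method": "jog_arm", "body": {"increments": [[[0,0,0,0,-0.002,-0.004,1],[0,0,0,0,-0.0023,-0.01,1],[0,0,0,0,-0.0023,-0.016,1],[0,0,0,0,-0.0023,-0.021,1],[0,0,0,0,-0.0023,-0.025,1],[0,0,0,0,-0.0023,-0.027,1],[0,0,0,0,-0.0023,-0.028,1],[0,0,0,0,-0.0023,-0.028,1]]]}}

```text
time: 11.05
position: [0.6877, -0.0318, 0.0834]
tool_rot: [0.152, 0.691, -0.521, 0.477]
ft_force: [-0.8, -0.1, -2.5]
grip_width: 0.037
```

Emit:
{"method": "jog_arm", "body": {"increments": [[[0,0,0,0,0,-0.001,1],[0,0,0,0,0,-0.002,1],[0,0,0,0,0,-0.002,1]]]}}

```text
time: 11.35
position: [0.6877, -0.0318, 0.0814]
tool_rot: [0.152, 0.691, -0.521, 0.477]
ft_force: [-0.6, 0.7, -2.5]
grip_width: 0.0372
```

Emit:
{"method": "jog_arm", "body": {"increments": [[[0,0,0,0,0,-0.001,1],[0,0,0,0,0,-0.002,1],[0,0,0,0,0,-0.002,1]]]}}

```text
time: 11.65
position: [0.6877, -0.0318, 0.0792]
tool_rot: [0.152, 0.691, -0.521, 0.477]
ft_force: [-0.9, -0.4, -2.4]
grip_width: 0.037
```

Emit:
{"method": "jog_arm", "body": {"increments": [[[0,0,0,0,0,-0.001,1],[0,0,0,0,0,-0.0015,1],[0,0,0,0,0,-0.0015,1]]]}}

```text
time: 11.95
position: [0.6879, -0.0318, 0.0781]
tool_rot: [0.153, 0.691, -0.521, 0.477]
ft_force: [-0.6, -0.4, -0.5]
grip_width: 0.037
```

Emit:
{"method": "jog_arm", "body": {"increments": [[[0,0,0,0,0,-0.0008,1],[0,0,0,0,0,-0.001,1],[0,0,0,0,0,-0.001,1]]]}}

```text
time: 12.25
position: [0.6883, -0.0316, 0.0781]
tool_rot: [0.153, 0.691, -0.52, 0.478]
ft_force: [-2.1, -0.9, 6.0]
grip_width: 0.0371
```

```bash
python3 chk.py 7
```

```text
now [ 0.6883 -0.0316  0.0781] q [-0.58  0.83  1.93  1.74  0.84 -1.11] t 12.25 w 0.0371 F [-2.1 -0.9  6. ]
turn [-0.14 -0.01 -0.06] |0.2| shift [-0.      0.0003  0.001 ]
lamp axis pt [ 0.6785393  -0.03728301  0.08599458]
scene -0.075 [266.2 228.6]
scene -0.059 [266.  223.4]
scene 0.037 [265.1 190.5]
off 185 153
side -0.075 [258.4 225.2]
side -0.059 [258.3 219.6]
side 0.037 [257.8 184.2]
off 178 149
```

View pics/scene7c.png

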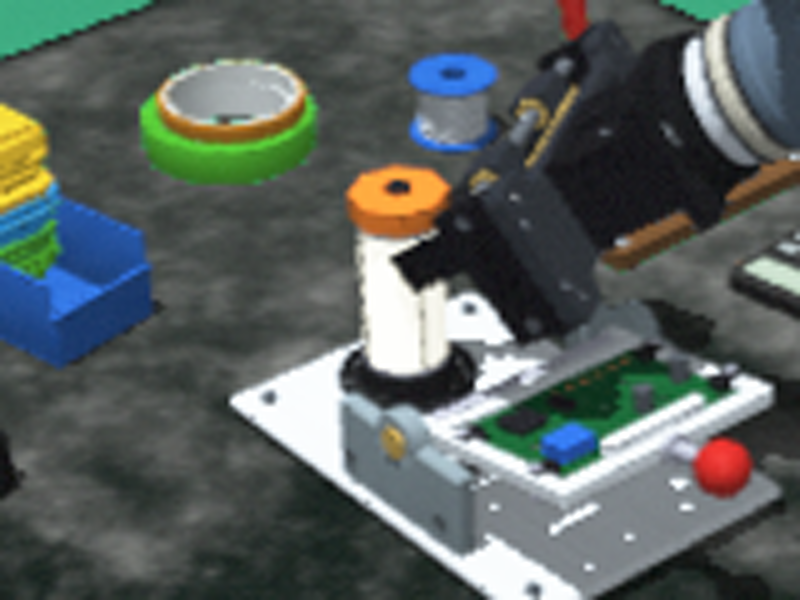

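View pics/side7c.png

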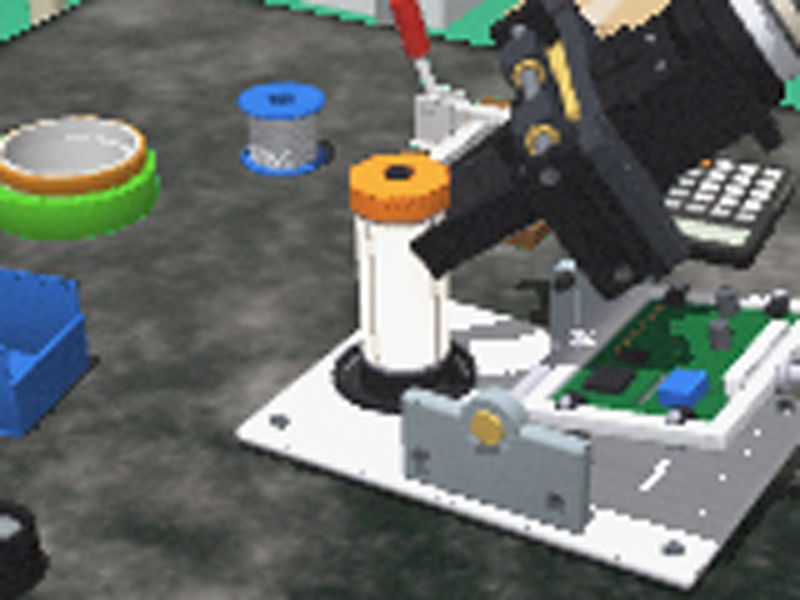

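Emit:
{"method": "jog_arm", "body": {"increments": [[[0,0,0,0,0,0.0005,0.1],[0,0,0,0,0,0.0005,0.0],[0,0,0,0,0,0.0005,-0.2],[0,0,0,0,0,0.0005,-0.5],[0,0,0,0,0,0.0005,-1],[0,0,0,0,0,0.0005,-1],[0,0,0,0,0,0.0005,-1],[0,0,0,0,0,0.0005,-1]]]}}

```text
time: 13.15
position: [0.6882, -0.0317, 0.0786]
tool_rot: [0.153, 0.691, -0.52, 0.478]
ft_force: [-0.6, 0.3, 1.3]
grip_width: 0.0823
```

```bash
python3 chk.py 8
```

```text
now [ 0.6882 -0.0317  0.0786] q [-0.58  0.83  1.93  1.74  0.84 -1.1 ] t 13.15 w 0.0823 F [-0.6  0.3  1.3]
turn [-0.14 -0.02 -0.05] |0.1| shift [-0.      0.0003  0.0005]
lamp axis pt [ 0.67853053 -0.03734106  0.08644352]
scene -0.075 [266.2 228.4]
scene -0.059 [266.1 223.2]
scene 0.037 [265.1 190.3]
off 185 153
side -0.075 [258.4 225. ]
side -0.059 [258.3 219.4]
side 0.037 [257.8 184. ]
off 178 149
```

View pics/scene8c.png

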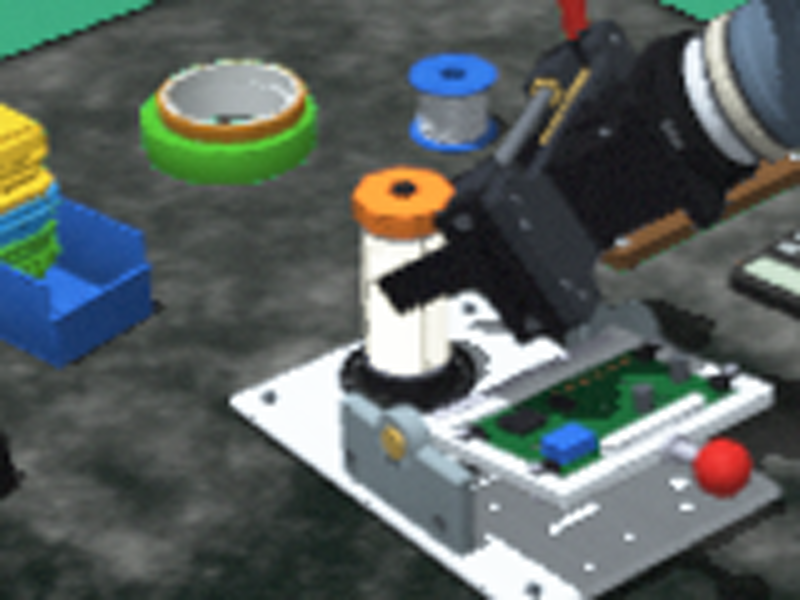

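The lamp stands seated and released. Backing straight out along the tool axis.

Emit:
{"method": "jog_arm", "body": {"increments": [[[0,0,0,-0.006,-0.0035,0.005,-1],[0,0,0,-0.016,-0.009,0.013,-1],[0,0,0,-0.028,-0.016,0.023,-1],[0,0,0,-0.042,-0.024,0.034,-1],[0,0,0,-0.056,-0.032,0.046,-1],[0,0,0,-0.07,-0.041,0.06,-1],[0,0,0,-0.084,-0.049,0.075,-1],[0,0,0,-0.095,-0.055,0.09,-1]]]}}

```text
time: 14.05
position: [0.5916, -0.0877, 0.1698]
tool_rot: [0.154, 0.691, -0.521, 0.477]
ft_force: [0.3, -0.6, 0.4]
grip_width: 0.087
```

```bash
cat > k.py <<'E'
from path import *
HY=np.radians(-2.5)
Rk=toolR([0,0,-1],[np.sin(HY),-np.cos(HY),0])
K=np.array([.4517,-.0276,.0785])
E
python3 - <<'E'
from k import *
path(Rk,K+[0,0,.17],8); delta(Rk,K+[0,0,.17])
for z in(0,.1):print(ik(Rk,K+[0,0,z-.0137],[0,.5,1.5,0,1.2,1.5]))
im=camera("side");cv2.imwrite("pics/side9.png",im[:,:,::-1])
E
```

```text
1 [-0.78  0.49  2.11  1.37  0.81 -0.79] 0.0
2 [-0.72  0.4   2.1   1.2   0.71 -0.49] 0.0
3 [-0.65  0.32  2.07  0.94  0.66 -0.11] 0.0
4 [-0.58  0.26  2.02  0.66  0.67  0.28] 0.0
5 [-0.5   0.23  1.97  0.41  0.74  0.64] 0.0
6 [-0.43  0.21  1.91  0.22  0.85  0.92] 0.0
7 [-0.37  0.21  1.84  0.09  0.99  1.14] 0.0
8 [-0.31  0.23  1.78 -0.    1.13  1.31] 0.0
now [ 0.5916 -0.0877  0.1698] q [-0.82  0.6   2.07  1.45  0.94 -0.99] t 14.05 w 0.087 F [ 0.3 -0.6  0.4]
turn [-13.35  54.1  -29.84] |63.2| shift [-0.1399  0.0601  0.0787]
(array([-3.08221710e-01,  5.35466329e-01,  1.99963540e+00, -1.03841761e-04,
        6.06481893e-01,  1.30638552e+00]), np.float64(5.551115123125783e-16))
(array([-3.08221710e-01,  3.48115608e-01,  1.89993211e+00, -7.59506406e-05,
        8.93535904e-01,  1.30634780e+00]), np.float64(2.831068712794149e-15))
```

View pics/side9.png

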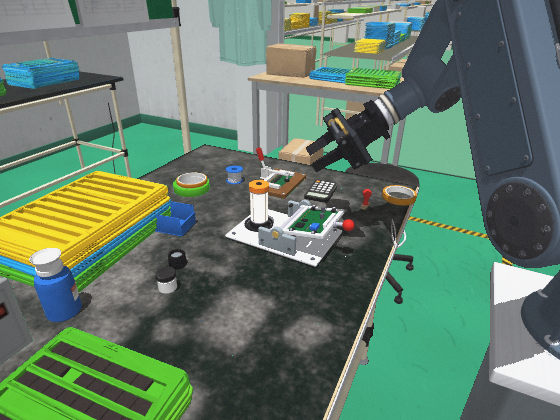

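Emit:
{"method": "jog_arm", "body": {"increments": [[[-1.6,6.7,-3.7,-0.01,0,0.03,-1],[-3.3,13.5,-7.4,-0.02,0.005,0.06,-1],[-5,20.2,-11.1,-0.04,0.012,0.09,-1],[-6.6,27,-14.9,-0.06,0.022,0.11,-1],[-8.3,33.8,-18.6,-0.08,0.032,0.12,-1],[-10,40.5,-22.3,-0.1,0.042,0.12,-1],[-11.7,47.3,-26,-0.12,0.052,0.12,-1],[-13.3,54.1,-29.8,-0.14,0.06,0.12,-1]]]}}

```text
time: 14.9
position: [0.4541, -0.0292, 0.2918]
tool_rot: [0.058, 0.733, -0.659, 0.159]
ft_force: [1.1, 0.6, -1.0]
grip_width: 0.0869
```

Emit:
{"method": "jog_arm", "body": {"increments": [[[0,0,0,0,0,0,-1],[0,0,0,0,0,0,-1]]]}}

```text
time: 15.1
position: [0.454, -0.0287, 0.292]
tool_rot: [0.058, 0.733, -0.659, 0.161]
ft_force: [-0.2, -0.4, 0.5]
grip_width: 0.0872
```

```bash
python3 - <<'E'
from k import *
delta(Rk,K+[0,0,.1])
i=camera_info("wrist");np.savez("w10.npz",**i);im=camera("wrist");cv2.imwrite("pics/w10.png",im[:,:,::-1])
print(proj(i,K))
for d in(0,.072,-.072): print(proj(i,[.5875-np.sin(HY)*d,-.0334+np.cos(HY)*d,.055]))
print(proj(i,[.678,-.0373,.124]))
E
```

```text
now [ 0.454  -0.0287  0.292 ] q [-0.5   0.05  1.92  0.31  0.99  0.77] t 15.1 w 0.0872 F [-0.2 -0.4  0.5]
turn [ -5.64  17.92 -10.87] |21.7| shift [-0.0023  0.0011 -0.1135]
[291.23268942 236.64764693]
[314.81170799 124.57483225]
[256.4759536  113.79418997]
[374.71390823 135.64495896]
[334.45282722  19.46427612]
```

View pics/w10.png

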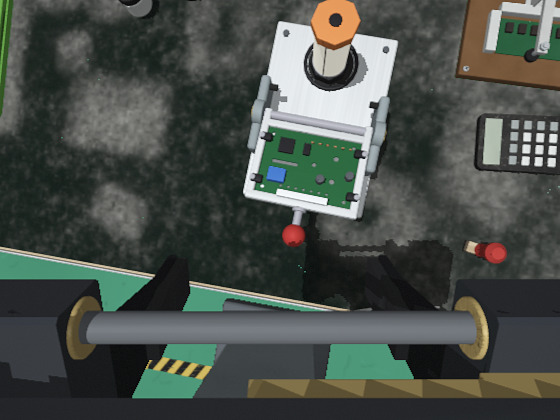

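Emit:
{"method": "jog_arm", "body": {"increments": [[[-1.4,4.5,-2.7,0,0,-0.015,-1],[-2.8,9,-5.4,-0.001,0,-0.035,-1],[-4.2,13.4,-8.1,-0.0015,0,-0.06,-1],[-5.6,17.9,-10.9,-0.002,0,-0.085,-1],[-5.6,17.9,-10.9,-0.002,0,-0.105,-1],[-5.6,17.9,-10.9,-0.002,0,-0.12,-1],[-5.6,17.9,-10.9,-0.002,0,-0.125,-1],[-5.6,17.9,-10.9,-0.002,0,-0.125,-1]]]}}

```text
time: 15.95
position: [0.4514, -0.0297, 0.1651]
tool_rot: [0.015, 0.708, -0.706, -0.018]
ft_force: [-0.3, 0.1, -0.5]
grip_width: 0.087
```

```bash
python3 - <<'E'
from k import *
K=np.array([.4523,-.0285,.0785])
delta(Rk,K+[0,0,-.0137])
i=camera_info("wrist");np.savez("w11.npz",**i);im=camera("wrist");cv2.imwrite("pics/w11.png",im[:,:,::-1])
print(proj(i,K))
E
```

```text
now [ 0.4514 -0.0297  0.1651] q [-0.31  0.35  1.89  0.    0.91  1.3 ] t 15.95 w 0.087 F [-0.3  0.1 -0.5]
turn [-0.15 -0.19  0.2 ] |0.3| shift [ 0.0009  0.0012 -0.1003]
[276.09749847 206.78834561]
```

View pics/w11.png

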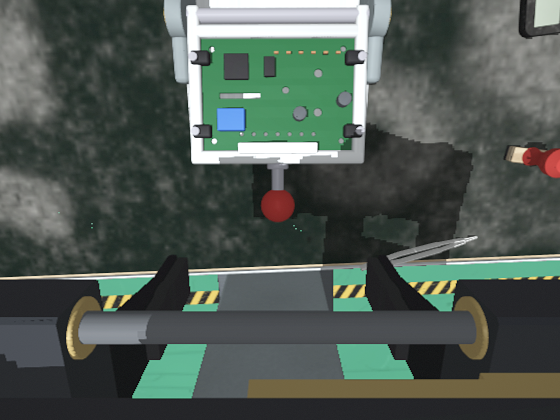

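The knob is at (277.7,205) and centred between the jaws (column 277). I'll descend on it.

Emit:
{"method": "jog_arm", "body": {"increments": [[[0,0,0,0.0005,0,-0.01,-1],[0,0,0,0.001,0,-0.025,-1],[0,0,0,0.0015,0,-0.042,-1],[0,0,0,0.0015,0,-0.06,-1],[0,0,0,0.0015,0,-0.076,-1],[0,0,0,0.0015,0,-0.09,-1],[0,0,0,0.0015,0,-0.098,-1],[0,0,0,0.0015,0,-0.1,-1]]]}}

```text
time: 16.8
position: [0.4533, -0.0299, 0.0655]
tool_rot: [0.016, 0.708, -0.706, -0.017]
ft_force: [-0.5, -0.4, 0.2]
grip_width: 0.0871
```

Emit:
{"method": "jog_arm", "body": {"increments": [[[0,0,0,0,0,0,-1],[0,0,0,0,0,0,-1]]]}}

```text
time: 17.0
position: [0.4539, -0.03, 0.066]
tool_rot: [0.016, 0.708, -0.706, -0.017]
ft_force: [-0.4, -0.2, -0.1]
grip_width: 0.0871
```

```bash
python3 - <<'E'
from k import *
K=np.array([.4532,-.0293,.0785])
delta(Rk,K+[0,0,-.0137])
i=camera_info("wrist");im=camera("wrist");cv2.imwrite("pics/w12.png",im[:,:,::-1])
print(proj(i,K))
im=camera("side")[160:310,220:420,::-1];cv2.imwrite("pics/side12.png",cv2.resize(im,None,fx=4,fy=4,interpolation=cv2.INTER_CUBIC))
E
```

```text
now [ 0.4539 -0.03    0.066 ] q [-0.31  0.54  1.97  0.    0.63  1.3 ] t 17.0 w 0.0871 F [-0.4 -0.2 -0.1]
turn [-0.1  -0.04  0.2 ] |0.2| shift [-0.0007  0.0007 -0.0012]
[276.17371985 264.78194811]
```

View pics/w12.png

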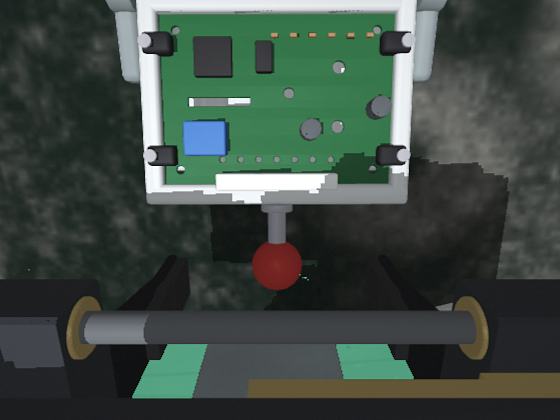

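View pics/side12.png

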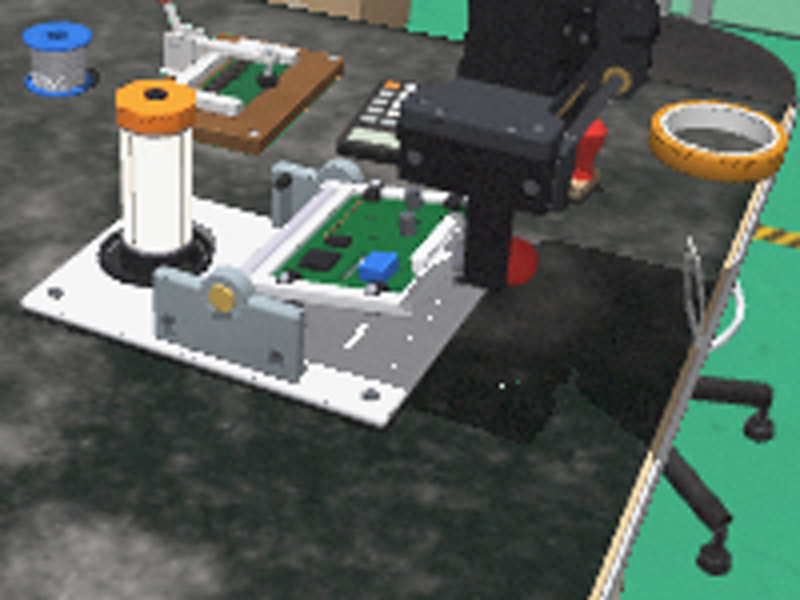

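Emit:
{"method": "jog_arm", "body": {"increments": [[[0,0,0,-0.0005,0.0005,-0.001,1],[0,0,0,-0.0005,0.0005,-0.001,1],[0,0,0,-0.0005,0.0005,-0.001,1],[0,0,0,-0.0005,0.0005,-0.001,1],[0,0,0,-0.0005,0.0005,-0.001,1],[0,0,0,-0.0005,0.0005,-0.001,1],[0,0,0,-0.0005,0.0005,-0.001,1],[0,0,0,-0.0005,0.0005,-0.001,1]]], "squeeze": 20}}

```text
time: 17.9
position: [0.4534, -0.0295, 0.065]
tool_rot: [0.016, 0.708, -0.706, -0.017]
ft_force: [0.8, -0.4, -0.4]
grip_width: 0.0308
```

Emit:
{"method": "jog_arm", "body": {"increments": [[[0,0,0,0,0,0,1],[0,0,0,0,0,0,1],[0,0,0,0,0,0,1],[0,0,0,0,0,0,1],[0,0,0,0,0,0,1],[0,0,0,0,0,0,1],[0,0,0,0,0,0,1]]]}}

```text
time: 18.6
position: [0.4543, -0.0299, 0.0674]
tool_rot: [0.017, 0.707, -0.707, -0.016]
ft_force: [-3.0, -0.0, 22.8]
grip_width: 0.0006
```

```bash
python3 - <<'E'
from k import *
o=get_obs();print(o["position"],o["ft_force"],o["grip_width"],o["moment"])
i=camera_info("wrist");im=camera("wrist");cv2.imwrite("pics/w13.png",im[:,:,::-1])
E
```

```text
[ 0.4542891  -0.02988481  0.06737087] [-2.98023817e+00 -1.00200103e-02  2.27877534e+01] 0.0006202929249996302 [0.05359125 0.60093793 0.02755978]
```

View pics/w13.png

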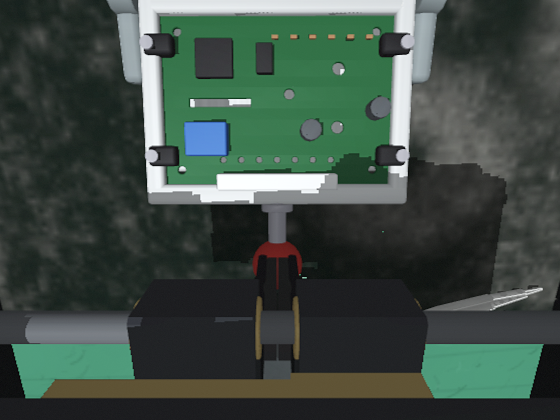

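The fingers shut above the ball (opening 0.6 mm, +23 N upward), so the knob was squeezed out downward. The tips evidently draw back when the jaws are open. I'll measure by how much.

```bash
python3 - <<'E'
from k import *
i=camera_info("side")
for z in(.05,.066,.075,.08,.085,.09,.1): print(z,[proj(i,[.4539,y,z]).round(1).tolist() for y in(.0135,.028)])
cv2.imwrite("pics/side13.png",cv2.resize(camera("side")[160:310,220:420,::-1],None,fx=4,fy=4,interpolation=cv2.INTER_CUBIC))
cv2.imwrite("pics/scene13.png",cv2.resize(camera("scene")[150:300,230:430,::-1],None,fx=4,fy=4,interpolation=cv2.INTER_CUBIC))
E
```

```text
0.05 [[340.5, 246.3], [338.3, 249.8]]
0.066 [[341.2, 239.9], [339.0, 243.4]]
0.075 [[341.6, 236.3], [339.4, 239.8]]
0.08 [[341.8, 234.3], [339.6, 237.7]]
0.085 [[342.0, 232.2], [339.8, 235.7]]
0.09 [[342.2, 230.2], [340.0, 233.6]]
0.1 [[342.7, 226.1], [340.5, 229.4]]
```

View pics/side13.png

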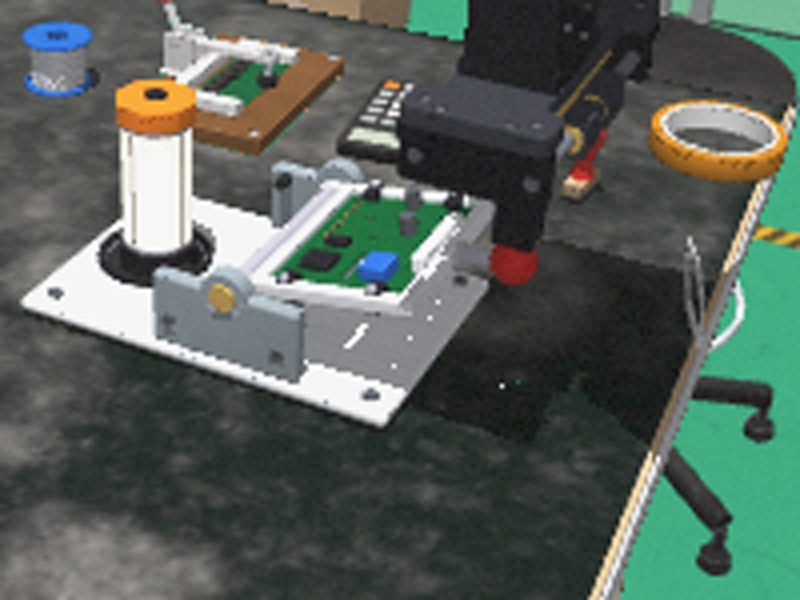

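View pics/scene13.png

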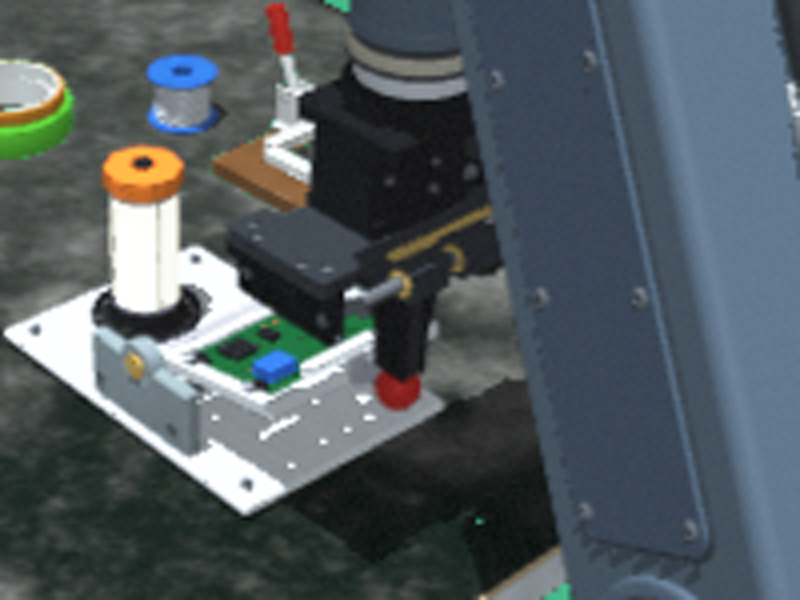

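The open tips project to about z = 0.088 while the TCP reads 0.066, so the real tips sit about 22–23 mm behind the reported TCP. That also explains the short chord on the lamp. I'll lift, open and go deeper.

Emit:
{"method": "jog_arm", "body": {"increments": [[[0,0,0,-0.0008,0,0.01,1],[0,0,0,-0.0008,0,0.02,0.5],[0,0,0,-0.0008,0,0.025,-0.5],[0,0,0,-0.0008,0,0.025,-1],[0,0,0,-0.0008,0,0.025,-1],[0,0,0,-0.0008,0,0.025,-1],[0,0,0,-0.0008,0,0.025,-1],[0,0,0,-0.0008,0,0.025,-1]]]}}

```text
time: 19.55
position: [0.4533, -0.0298, 0.092]
tool_rot: [0.017, 0.707, -0.707, -0.016]
ft_force: [0.3, -0.5, 0.2]
grip_width: 0.0485
```

Emit:
{"method": "jog_arm", "body": {"increments": [[[0,0,0,0,0,0,-1],[0,0,0,0,0,0,-1],[0,0,0,0,0,0,-1],[0,0,0,0,0,0,-1],[0,0,0,0,0,0,-1]]]}}

```text
time: 20.05
position: [0.4533, -0.0298, 0.0921]
tool_rot: [0.017, 0.707, -0.707, -0.016]
ft_force: [-0.0, 0.5, -0.2]
grip_width: 0.0843
```

```bash
python3 - <<'E'
from k import *
K=np.array([.4532,-.0293,.0785])
delta(Rk,K+[0,0,-.035])
cv2.imwrite("pics/w14.png",camera("wrist")[:,:,::-1])
E
```

```text
now [ 0.4533 -0.0298  0.0921] q [-0.31  0.49  1.96  0.    0.7   1.3 ] t 20.05 w 0.0843 F [-0.   0.5 -0.2]
turn [-0.04  0.1   0.19] |0.2| shift [-0.0001  0.0005 -0.0486]
```

View pics/w14.png

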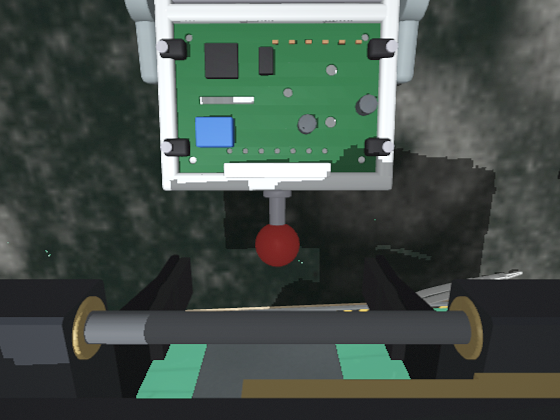

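Emit:
{"method": "jog_arm", "body": {"increments": [[[0,0,0,0.001,0.0005,-0.008,-1],[0,0,0,0.001,0.0005,-0.018,-1],[0,0,0,0.001,0.0005,-0.028,-1],[0,0,0,0.001,0.0005,-0.037,-1],[0,0,0,0.001,0.0005,-0.044,-1],[0,0,0,0.001,0.0005,-0.048,-1],[0,0,0,0.001,0.0005,-0.049,-1],[0,0,0,0.001,0.0005,-0.049,-0.2]]]}}

```text
time: 20.9
position: [0.4543, -0.0293, 0.0429]
tool_rot: [0.017, 0.707, -0.707, -0.016]
ft_force: [-0.5, 0.2, -0.4]
grip_width: 0.084
```

Emit:
{"method": "jog_arm", "body": {"increments": [[[0,0,0,0,0,0,1],[0,0,0,0,0,0,1],[0,0,0,0,0,0,1],[0,0,0,0,0,0,1],[0,0,0,0,0,0,1],[0,0,0,0,0,0,1],[0,0,0,0,0,0,1],[0,0,0,0,0,0,1]]], "squeeze": 15}}

```text
time: 21.7
position: [0.4543, -0.0298, 0.0429]
tool_rot: [0.017, 0.707, -0.707, -0.016]
ft_force: [-0.7, -1.5, -0.1]
grip_width: 0.0246
```

Emit:
{"method": "jog_arm", "body": {"increments": [[[0,0,0,0,0,0,1],[0,0,0,0,0,0,1],[0,0,0,0,0,0,1],[0,0,0,0,0,0,1],[0,0,0,0,0,0,1],[0,0,0,0,0,0,1]]]}}

```text
time: 22.3
position: [0.4543, -0.0298, 0.0429]
tool_rot: [-0.017, -0.707, 0.707, 0.016]
ft_force: [-0.5, -1.6, -0.0]
grip_width: 0.0247
```

```bash
python3 - <<'E'
from k import *
cv2.imwrite("pics/w15.png",camera("wrist")[:,:,::-1])
cv2.imwrite("pics/side15.png",cv2.resize(camera("side")[160:310,220:420,::-1],None,fx=4,fy=4,interpolation=cv2.INTER_CUBIC))
E
```

```text
(no output)
```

View pics/side15.png

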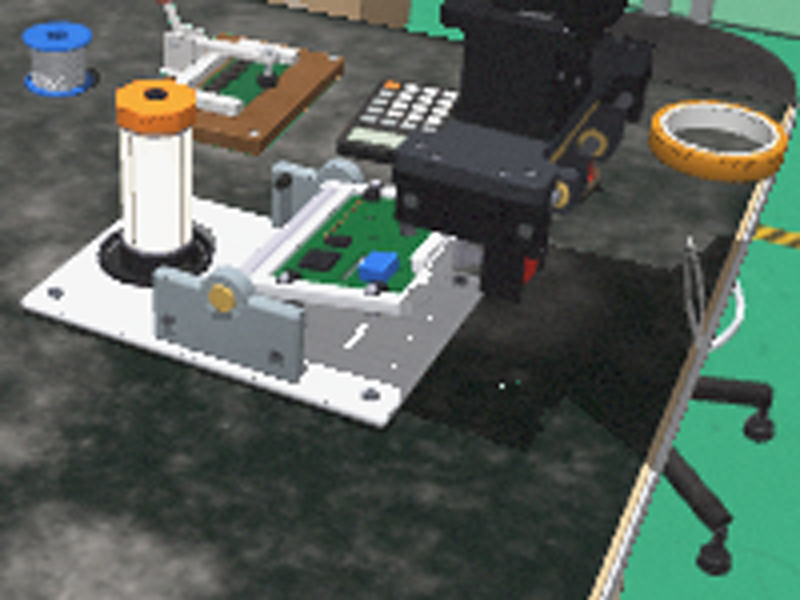

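View pics/w15.png

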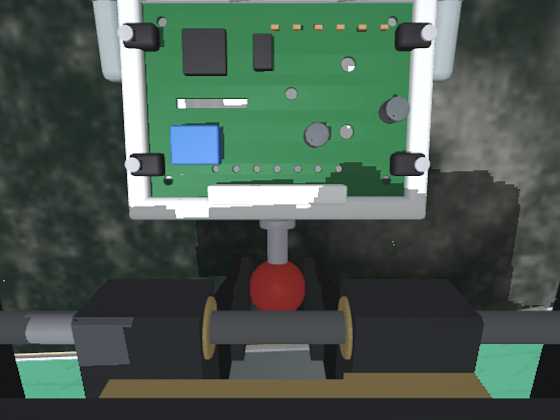

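```bash
cat > arc.py <<'E'
from k import *
import sys
T0=np.array([.4543,-.0298,.0429])
def tgt(b):
    dx=.138*(np.sin(1.40)-np.sin(b)); return T0+[dx*np.cos(HY),dx*np.sin(HY),.138*(np.cos(b)-np.cos(1.4))]
o=get_obs();p0=o["position"];print(p0.round(4),"F",o["ft_force"].round(1),"w",round(o["grip_width"],4),"t",o["time"])
d=p0-T0;print("angle from plumb est",np.arctan2(.138*np.sin(1.4)-d[0]/np.cos(HY),d[2]+.138*np.cos(1.4)), "radius",np.hypot(.138*np.sin(1.4)-d[0]/np.cos(HY),d[2]+.138*np.cos(1.4)))
for b in map(float,sys.argv[1:]): print(b,(tgt(b)-p0).round(4).tolist())
E
python3 arc.py 1.38 1.34 1.29 1.24 1.19 1.14 1.10 1.08
```

```text
[ 0.4542 -0.0298  0.0429] F [-0.1 -1.9  0.5] w 0.0248 t 22.4
angle from plumb est 1.4001208389180428 radius 0.13805777279988757
1.38 [0.0006, -0.0, 0.0027]
1.34 [0.0017, -0.0001, 0.0081]
1.29 [0.0035, -0.0002, 0.0148]
1.24 [0.0055, -0.0003, 0.0214]
1.19 [0.0079, -0.0004, 0.0278]
1.14 [0.0107, -0.0005, 0.0342]
1.1 [0.0131, -0.0006, 0.0391]
1.08 [0.0143, -0.0006, 0.0416]
```

Emit:
{"method": "jog_arm", "body": {"increments": [[[0,0,0,0.0006,0,0.0027,1],[0,0,0,0.0017,0,0.008,1],[0,0,0,0.0035,-0.0002,0.0148,1],[0,0,0,0.0055,-0.0003,0.0214,1],[0,0,0,0.0079,-0.0004,0.0278,1],[0,0,0,0.0107,-0.0005,0.0342,1],[0,0,0,0.0131,-0.0006,0.0391,1],[0,0,0,0.0143,-0.0006,0.0416,1]]], "squeeze": 25}}

```text
time: 23.2
position: [0.4689, -0.0304, 0.0851]
tool_rot: [-0.017, -0.707, 0.707, 0.015]
ft_force: [0.8, -1.4, -2.3]
grip_width: 0.0246
```

```bash
python3 arc.py 1.06 1.02 .97 .92 .87 .82 .78 .76; python3 - <<'E'
from k import *
cv2.imwrite("pics/side16.png",cv2.resize(camera("side")[130:280,220:420,::-1],None,fx=4,fy=4,interpolation=cv2.INTER_CUBIC))
cv2.imwrite("pics/w16.png",camera("wrist")[:,:,::-1])
E
```

```text
[ 0.4689 -0.0304  0.0851] F [ 0.8 -1.4 -2.3] w 0.0246 t 23.2
angle from plumb est 1.0748638554656844 radius 0.13800592166487566
1.06 [0.001, -0.0, 0.0018]
1.02 [0.0038, -0.0002, 0.0066]
0.97 [0.0075, -0.0003, 0.0123]
0.92 [0.0116, -0.0005, 0.0179]
0.87 [0.0159, -0.0007, 0.0233]
0.82 [0.0205, -0.0009, 0.0285]
0.78 [0.0243, -0.0011, 0.0324]
0.76 [0.0263, -0.0011, 0.0344]
```

View pics/side16.png

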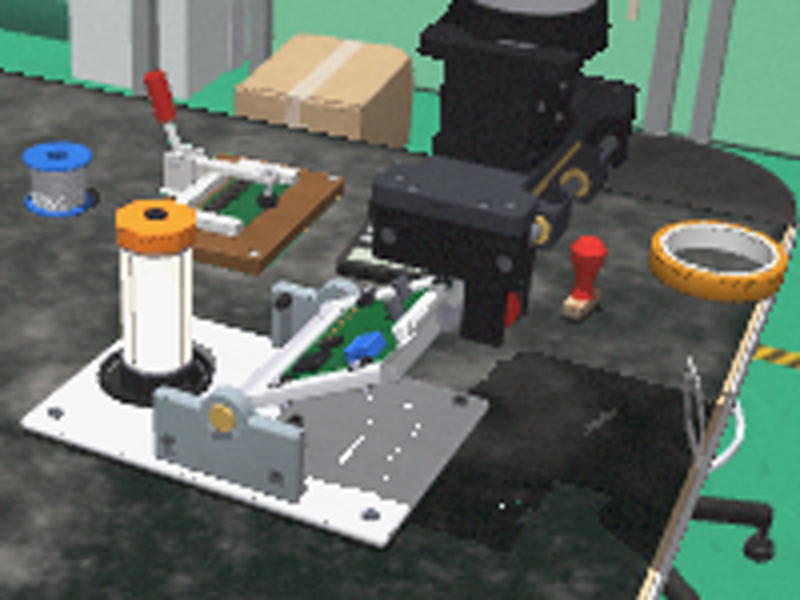

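View pics/w16.png

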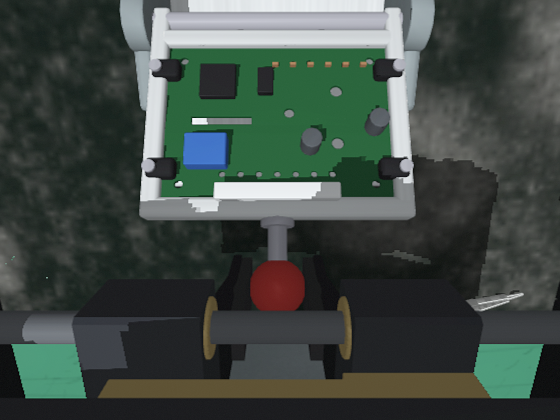

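The frame lifts cleanly and the knob stays at (277,287) in the wrist view. Continuing.

Emit:
{"method": "jog_arm", "body": {"increments": [[[0,0,0,0.001,0,0.0018,1],[0,0,0,0.0038,-0.0002,0.0066,1],[0,0,0,0.0075,-0.0003,0.0123,1],[0,0,0,0.0116,-0.0005,0.0179,1],[0,0,0,0.0159,-0.0007,0.0233,1],[0,0,0,0.0205,-0.0009,0.0285,1],[0,0,0,0.0243,-0.0011,0.0324,1],[0,0,0,0.0263,-0.0011,0.0344,1]]]}}

```text
time: 24.1
position: [0.4954, -0.0316, 0.1197]
tool_rot: [-0.017, -0.707, 0.707, 0.015]
ft_force: [-0.4, -2.2, -1.8]
grip_width: 0.0242
```

```bash
python3 arc.py .74 .7 .65 .6 .55 .5 .46 .44
```

```text
[ 0.4954 -0.0316  0.1197] F [-0.4 -2.2 -1.8] w 0.0242 t 24.1
angle from plumb est 0.7575957330771856 radius 0.13804526450559293
0.74 [0.0018, -0.0, 0.0016]
0.7 [0.006, -0.0002, 0.0053]
0.65 [0.0113, -0.0005, 0.0096]
0.6 [0.0169, -0.0007, 0.0136]
0.55 [0.0227, -0.001, 0.0174]
0.5 [0.0287, -0.0012, 0.0208]
0.46 [0.0336, -0.0014, 0.0234]
0.44 [0.036, -0.0015, 0.0246]
```

Emit:
{"method": "jog_arm", "body": {"increments": [[[0,0,0,0.0018,0,0.0016,1],[0,0,0,0.006,-0.0002,0.0053,1],[0,0,0,0.0113,-0.0005,0.0096,1],[0,0,0,0.0169,-0.0007,0.0136,1],[0,0,0,0.0227,-0.001,0.0174,1],[0,0,0,0.0287,-0.0012,0.0208,1],[0,0,0,0.0336,-0.0014,0.0234,1],[0,0,0,0.036,-0.0015,0.0246,1]]]}}

```text
time: 24.9
position: [0.5321, -0.0333, 0.1447]
tool_rot: [-0.017, -0.707, 0.707, 0.015]
ft_force: [-0.3, -3.3, -0.4]
grip_width: 0.0243
```

```bash
python3 arc.py .42 .39 .35 .31 .27 .23 .2 .18; python3 - <<'E'
from k import *
cv2.imwrite("pics/side17.png",cv2.resize(camera("side")[130:280,220:420,::-1],None,fx=4,fy=4,interpolation=cv2.INTER_CUBIC))
E
```

```text
[ 0.5321 -0.0333  0.1447] F [-0.3 -3.3 -0.4] w 0.0243 t 24.9
angle from plumb est 0.43411363551553406 radius 0.13811092553742488
0.42 [0.0018, 0.0, 0.0007]
0.39 [0.0056, -0.0002, 0.0023]
0.35 [0.0108, -0.0004, 0.0043]
0.31 [0.016, -0.0006, 0.0061]
0.27 [0.0213, -0.0008, 0.0077]
0.23 [0.0266, -0.0011, 0.0091]
0.2 [0.0306, -0.0013, 0.0099]
0.18 [0.0334, -0.0014, 0.0105]
```

View pics/side17.png

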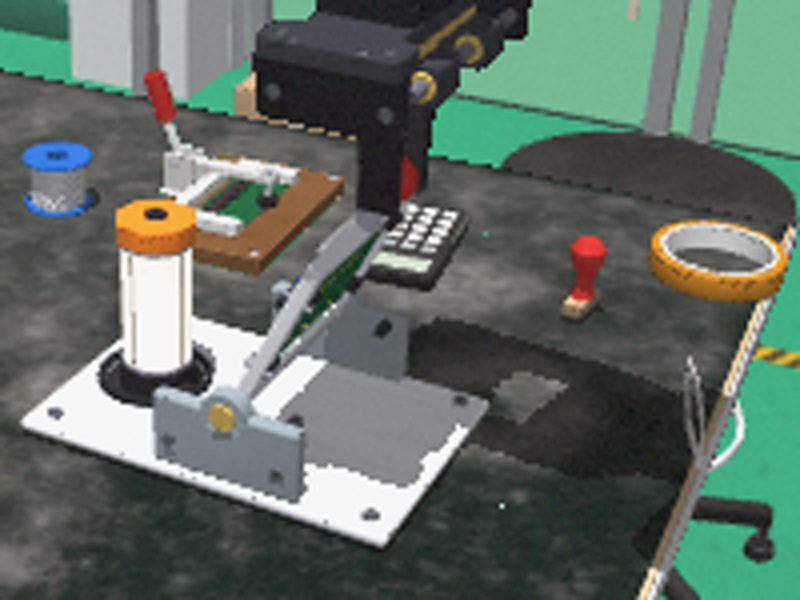

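Emit:
{"method": "jog_arm", "body": {"increments": [[[0,0,0,0.0018,0,0.0007,1],[0,0,0,0.0056,-0.0005,0.0023,1],[0,0,0,0.0108,-0.0009,0.0043,1],[0,0,0,0.016,-0.0012,0.0061,1],[0,0,0,0.0213,-0.0015,0.0077,1],[0,0,0,0.0266,-0.0018,0.0091,1],[0,0,0,0.0306,-0.002,0.0099,1],[0,0,0,0.0334,-0.0021,0.0105,1]]]}}

```text
time: 25.75
position: [0.5663, -0.0349, 0.1555]
tool_rot: [-0.017, -0.707, 0.707, 0.015]
ft_force: [-2.5, 1.7, 2.7]
grip_width: 0.0246
```

```bash
python3 arc.py .16 .13 .10 .08 .06 .05 .04 0
```

```text
[ 0.5663 -0.0349  0.1555] F [-2.5  1.7  2.7] w 0.0246 t 25.75
angle from plumb est 0.1738517126827666 radius 0.13814507463235065
0.16 [0.0019, 0.0001, 0.0002]
0.13 [0.006, -0.0001, 0.0008]
0.1 [0.0101, -0.0002, 0.0012]
0.08 [0.0129, -0.0004, 0.0015]
0.06 [0.0156, -0.0005, 0.0017]
0.05 [0.017, -0.0005, 0.0018]
0.04 [0.0184, -0.0006, 0.0018]
0.0 [0.0239, -0.0008, 0.0019]
```

Emit:
{"method": "jog_arm", "body": {"increments": [[[0,0,0,0.0019,0,0.0003,1],[0,0,0,0.005,0,0.0008,1],[0,0,0,0.008,0,0.0011,1],[0,0,0,0.011,0,0.0013,1],[0,0,0,0.013,0,0.0015,1],[0,0,0,0.014,0,0.0015,1],[0,0,0,0.015,0,0.0016,1],[0,0,0,0.015,0,0.0016,1]]]}}

```text
time: 26.55
position: [0.5817, -0.0355, 0.1574]
tool_rot: [-0.018, -0.707, 0.707, 0.014]
ft_force: [-1.5, -2.6, 4.4]
grip_width: 0.0245
```

Emit:
{"method": "jog_arm", "body": {"increments": [[[0,0,0,0,0,0,1],[0,0,0,0,0,0,1]]]}}

```text
time: 26.75
position: [0.5816, -0.0356, 0.1574]
tool_rot: [-0.018, -0.707, 0.707, 0.015]
ft_force: [-1.7, -2.2, 3.1]
grip_width: 0.0244
```

```bash
cat > fin.py <<'E'
from k import *
import sys
k=sys.argv[1]
o=get_obs();print(o["position"].round(4),o["ft_force"].round(1),o["moment"].round(3),o["grip_width"].round(4),o["joint_velocities"].round(3))
for n,(x0,y0) in(("side",(220,140)),("scene",(200,140)),):
    im=camera(n)[:,:,::-1].copy();cv2.imwrite(f"pics/{n}{k}.png",im)
    cv2.imwrite(f"pics/{n}{k}c.png",cv2.resize(im[y0:y0+120,x0:x0+160],None,fx=5,fy=5,interpolation=cv2.INTER_CUBIC))
cv2.imwrite(f"pics/w{k}.png",camera("wrist")[:,:,::-1])
E
python3 fin.py 18; python3 arc.py 0
```

```text
[ 0.5816 -0.0356  0.1574] F [-1.7 -2.2  3.1] w 0.0244 t 26.75
angle from plumb est 0.06212983536225171 radius 0.13819121501526746
0.0 [0.0086, -0.0002, 0.0001]Traceback (most recent call last):
  File "fin.py", line 4, in <module>
    o=get_obs();print(o["position"].round(4),o["ft_force"].round(1),o["moment"].round(3),o["grip_width"].round(4),o["joint_velocities"].round(3))
                                                                                         ^^^^^^^^^^^^^^^^^^^^^
AttributeError: 'float' object has no attribute 'round'
```

```bash
sed -i 's/o\["grip_width"\].round(4)/round(o["grip_width"],4)/' fin.py; python3 fin.py 18
```

```text
[ 0.5816 -0.0356  0.1574] [-1.7 -2.2  3.1] [-0.354  0.29   0.026] 0.0244 [-0.    -0.001 -0.    -0.002  0.001  0.   ]
```

View pics/side18c.png

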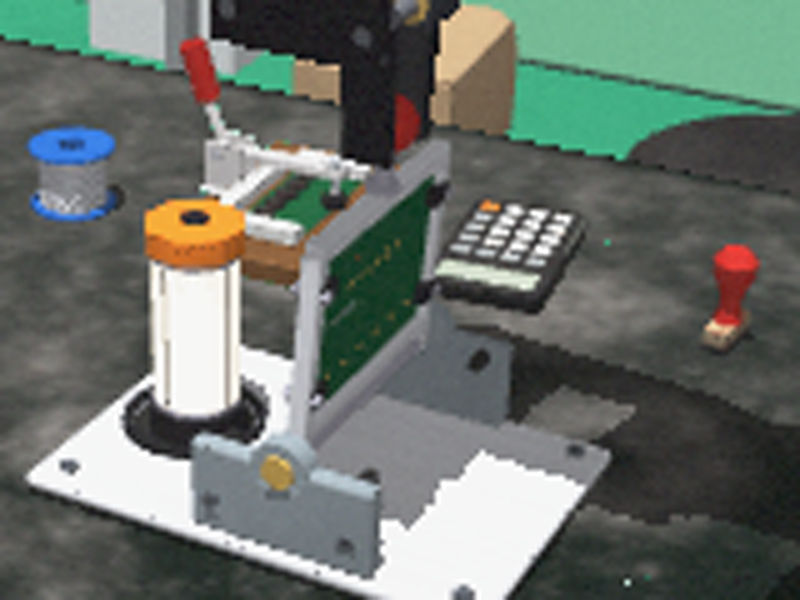

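View pics/scene18c.png

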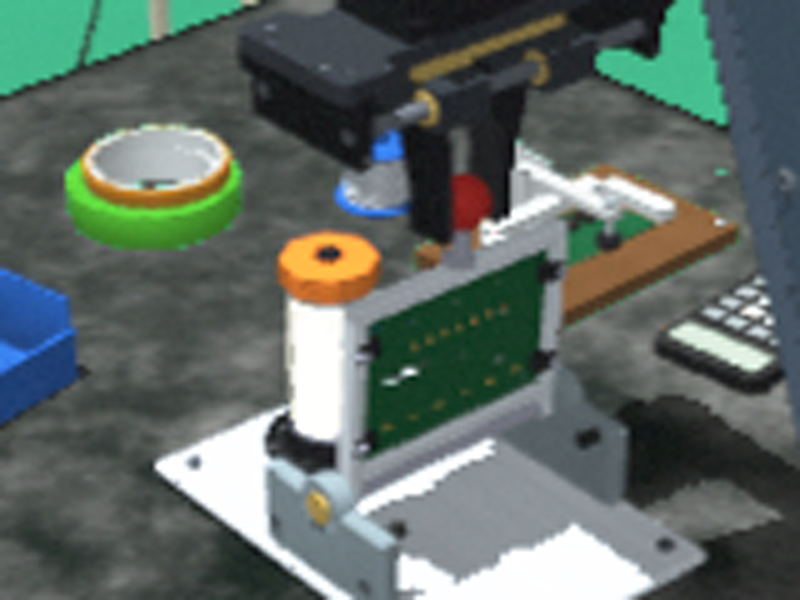

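View pics/w18.png

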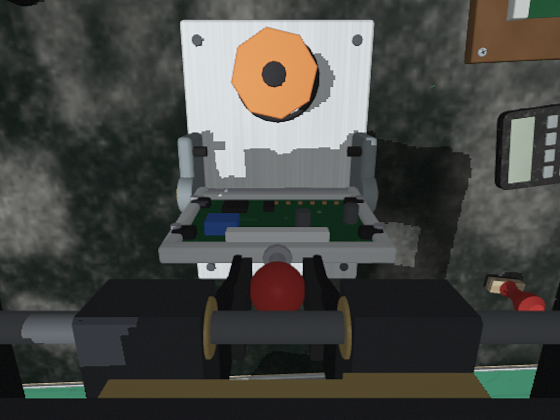

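The wrist view shows the ball at (277,287), the same as at pick-up, so TCP travel equals knob travel. That leaves about 0.062 rad, or +8.6 mm in x. I'll creep in.

Emit:
{"method": "jog_arm", "body": {"increments": [[[0,0,0,0.0015,-0.0001,0.0002,1],[0,0,0,0.003,-0.0002,0.0003,1],[0,0,0,0.0045,-0.0003,0.0004,1],[0,0,0,0.006,-0.0004,0.0004,1],[0,0,0,0.007,-0.0004,0.0004,1],[0,0,0,0.0078,-0.0004,0.0004,1],[0,0,0,0.008,-0.0004,0.0004,1],[0,0,0,0.008,-0.0004,0.0004,1]]]}}

```text
time: 27.7
position: [0.5896, -0.0359, 0.1577]
tool_rot: [-0.018, -0.707, 0.707, 0.015]
ft_force: [-1.8, -2.1, 2.0]
grip_width: 0.0242
```

Emit:
{"method": "jog_arm", "body": {"increments": [[[0,0,0,0,0,0,1],[0,0,0,0,0,0,1]]]}}

```text
time: 27.9
position: [0.5896, -0.0359, 0.1577]
tool_rot: [-0.018, -0.707, 0.707, 0.015]
ft_force: [-1.6, -2.2, 2.1]
grip_width: 0.0244
```

```bash
python3 fin.py 19; python3 arc.py 0; python3 - <<'E'
from k import *
# predicted frame silhouettes for several angles
P=np.array([.5882,-.0345]);c,s=np.cos(HY),np.sin(HY)
def w(x,y,z): return [P[0]+c*x-s*y,P[1]+s*x+c*y,.055+z]
for n in("side","scene"):
    i=camera_info(n); off=dict(side=(220,140),scene=(200,140))[n]
    for b in(-.05,0,.05):
        sb,cb=np.sin(b),np.cos(b); f=lambda x,y,z:((proj(i,w(x*cb-z*sb,y,x*sb+z*cb))-off)*5).round(0).tolist()
        print(n,b,"knob",f(0,0,.138),"toplL -x,+x",f(-.005,.065,.106),f(.005,.065,.106),"topR",f(-.005,-.065,.106),f(.005,-.065,.106),"bolt",f(0,.078,0))
E
```

```text
[ 0.5896 -0.0359  0.1577] [-1.6 -2.2  2.1] [-0.266  0.218 -0.013] 0.0244 [0.001 0.001 0.001 0.    0.001 0.001]
[ 0.5895 -0.0359  0.1577] F [-0.7 -2.4  2.9] w 0.0246 t 28.05
angle from plumb est 0.004485378652725926 radius 0.13825880726625217
0.0 [0.0006, 0.0002, -0.0003]
side -0.05 knob [354.0, 116.0] toplL -x,+x [295.0, 243.0] [274.0, 239.0] topR [428.0, 136.0] [409.0, 132.0] bolt [278.0, 474.0]
side 0 knob [368.0, 119.0] toplL -x,+x [306.0, 246.0] [285.0, 241.0] topR [439.0, 138.0] [419.0, 134.0] bolt [278.0, 474.0]
side 0.05 knob [383.0, 122.0] toplL -x,+x [318.0, 250.0] [296.0, 243.0] topR [449.0, 141.0] [429.0, 136.0] bolt [278.0, 474.0]
scene -0.05 knob [438.0, 186.0] toplL -x,+x [337.0, 299.0] [323.0, 292.0] topR [552.0, 208.0] [538.0, 201.0] bolt [320.0, 506.0]
scene 0 knob [448.0, 191.0] toplL -x,+x [344.0, 304.0] [330.0, 295.0] topR [560.0, 212.0] [545.0, 205.0] bolt [320.0, 506.0]
scene 0.05 knob [458.0, 197.0] toplL -x,+x [352.0, 309.0] [338.0, 300.0] topR [567.0, 217.0] [553.0, 209.0] bolt [320.0, 506.0]
```

View pics/side19c.png

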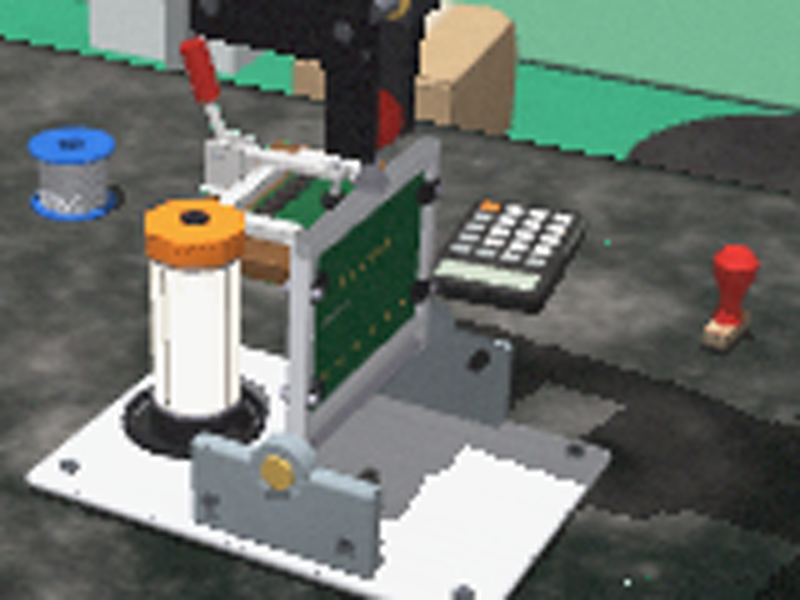

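View pics/scene19c.png

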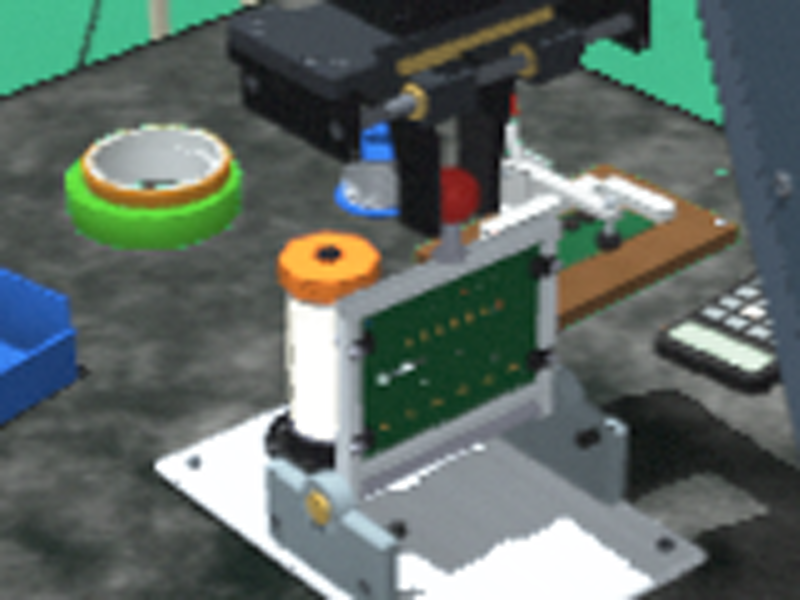

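View pics/w19.png

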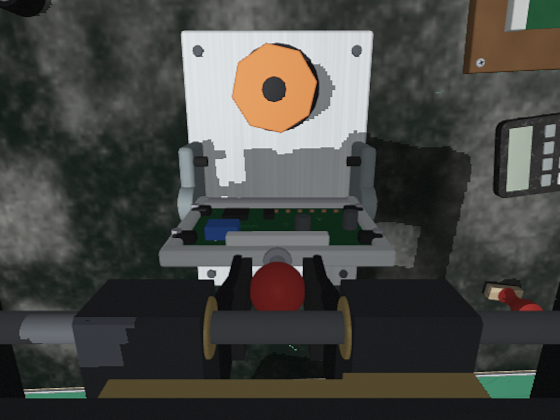

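```bash
python3 - <<'E'
from k import *
i=camera_info("scene")
def red(f,box):
    im=cv2.imread(f).astype(int);x0,y0,x1,y1=box;s=im[y0:y1,x0:x1];m=((s[...,2]>120)&(s[...,1]<60)&(s[...,0]<60)).astype(np.uint8)
    ys,xs=np.nonzero(m);(c,r)=cv2.minEnclosingCircle(np.column_stack([xs,ys]).astype(np.float32));return (xs.mean()+x0,ys.mean()+y0),len(xs),(c[0]+x0,c[1]+y0,r),(xs.min()+x0,xs.max()+x0,ys.min()+y0,ys.max()+y0)
print(red("pics/scene0.png",(310,230,350,265)),proj(i,[.4543,-.0298,.0785]),proj(i,[.4532,-.0293,.0785]))
print(red("pics/scene18.png",(270,160,310,195)),proj(i,[.5816,-.0356,.193]))
print(red("pics/scene19.png",(270,160,310,195)),proj(i,[.5895,-.0359,.1933]))
E
```

```text
((np.float64(329.01234567901236), np.float64(245.6172839506173)), 81, (329.0, 246.0, 5.385264873504639), (np.int64(324), np.int64(334), np.int64(241), np.int64(250))) [329.46027464 245.59213625] [329.67004826 245.89443152]
((np.float64(293.52941176470586), np.float64(179.5686274509804)), 51, (293.5, 179.5, 4.743516445159912), (np.int64(291), np.int64(297), np.int64(175), np.int64(184))) [291.96098788 179.0525875 ]
((np.float64(291.84615384615387), np.float64(177.26923076923077)), 52, (296.0, 171.5, 12.971221923828125), (np.int64(289), np.int64(302), np.int64(160), np.int64(183))) [289.65761692 177.68730347]
```

The checks agree:
- **Plumb angle:** the arc estimate leaves 0.004 rad (0.3°), and the frame corners match the β = 0 predictions. In the side view the top right corner is at 439 against a predicted 439. The scene knob centroid is shifted only because a finger covers part of it.
- **Lamp and bench items:** the lamp stands in its ring and the other items are undisturbed.

One last hold check, then I'll hand in.

Emit:
{"method": "jog_arm", "body": {"increments": [[[0,0,0,0.0003,0,0,1],[0,0,0,0.0005,0,0,1],[0,0,0,0.0005,0,0,1],[0,0,0,0.0005,0,0,1],[0,0,0,0.0005,0,0,1],[0,0,0,0.0005,0,0,1]]]}}

```text
time: 28.65
position: [0.5901, -0.0359, 0.1577]
tool_rot: [-0.018, -0.707, 0.707, 0.015]
ft_force: [-0.9, -2.0, 1.5]
grip_width: 0.0243
```

```bash
python3 arc.py 0; python3 -c "
from rig import *
print(hand_in()); print(get_obs()['time'])"
```

```text
[ 0.5901 -0.0359  0.1577] F [-0.9 -2.   1.5] w 0.0243 t 28.65
angle from plumb est 0.0005890798686502156 radius 0.13827429409313954
0.0 [0.0001, 0.0002, -0.0003]
the job is handed in; nothing more can be done
None
the job is handed in; nothing more can be done
```

The lamp is standing upright in its seat and released, and the board frame is held at its balance point with the knob still gripped. I handed the job in at 28.65 s; no verdict was reported.

- **Lamp:** I lowered it until it touched the seat floor (about 6 N), opened the fingers and backed straight out. Later pictures show it upright and centred in the ring.
- **Frame:** I swung it up along its arc in small steps and stopped at the balance point. The arm's travel puts it about 0.001 rad from plumb, and the frame corners in the side picture agree. In the scene picture the knob centroid sat about 2 px off, which I put down to a finger covering part of it. At the end the arm was still, with 25 N of grip and about 2–3 N on the wrist.
- **Missed grasp:** My first try at the knob failed because the fingers shut just above the ball and pressed it down with about 23 N. The real fingertips sit about 22 mm behind the reported TCP. The frame was still on its stops, so I opened, went deeper and gripped it properly.
- **Other items:** The stamp and calculator show no movement in the last pictures. The jar and loupe were last checked in earlier pictures, and the arm stayed well clear of them.

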